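Close down the slide bench

TASK

Close down the slide bench after class. Switch the viewing lamp off first, and only then set the round cover into its light port so that it lies flat and fully home; also stack every closed slide box squarely in one column on the storage plate, long sides along the plate's long sides, and hang each staining basket by its handle on a hook of the drying stand, one to a hook. Keep the baskets upright so that their glass slides stay in, leave the bottle, sharps bin, brain model and pail where they are, and leave everything at rest.

Things in the scene. Friction and masses are not known exactly. Their poses are not given: they have to be found in the camera images.
- switch (a joint): Toggle switch of the slide-viewing lamp, rad: 0 = lamp on (lever leans towards the lamp base's -x side), 1.0 = lamp off (leans to its +x side). It stays where it is left; a light push on its red ball moves it.
- switch_tip (a point): Centre of the red ball (26 mm across) at the free end of the toggle lever, on a grey block 70 x 50 x 25 mm on the lamp base. The lever is 55 mm from pivot to ball; the ball moves in an arc in the lamp base's x-z plane, 53 mm in all.
- lamp_base: White slide-viewing lamp base, fixed, 120 (x) x 200 (y) x 32 mm high. Origin at the centre of its underside, z up. The round port is at y +45 mm, the switch at y -60 mm (pivot 54 mm above the table).
- port (a point): Centre of the floor of the round light port (amber glass) in the lamp base's top: a recess 66 mm across and 8 mm deep, its floor 24 mm above the table.
- cap: Round dark steel port cover: disc 62 mm across and 10 mm thick with a central black knob 18 mm across and 24 mm high (top 34 mm above the underside). Origin at the centre of its underside, z up.
- tray: Yellow storage plate, fixed, 90 (x) x 112 (y) x 6 mm, with a white field in the middle. Origin at the centre of its underside.
- stack_spot (a point): Centre of the storage plate's top, 6 mm above the table, axes as the plate's: the column of boxes stands here, its long sides along y.
- box_green: Closed green slide box, 66 (x) x 88 (y) x 24 mm high, about 0.18 kg, paper label on top. Origin at the centre of its underside, z up. It may be absent (None).
- box_grey: Closed grey slide box, 66 (x) x 88 (y) x 24 mm high, about 0.18 kg, paper label on top. Origin at the centre of its underside, z up. It may be absent (None).
- box_blue: Closed blue slide box, 66 (x) x 88 (y) x 24 mm high, about 0.18 kg, paper label on top. Origin at the centre of its underside, z up. It may be absent (None).
- box_red: Closed red slide box, 66 (x) x 88 (y) x 24 mm high, about 0.18 kg, paper label on top. Origin at the centre of its underside, z up. It may be absent (None).
- basket_white: White staining basket holding glass slides: open tray 60 (x) x 104 (y) x 42 mm high with a fixed upright steel handle over its length: square 10 mm bar along y, its middle 105 mm above the underside, between uprights at y +-49 mm (rigid, about 0.15 kg). Origin at the centre of its underside, z up.
- bar_white (a point): Middle of the handle bar (its axis) of the white basket, 105 mm above the basket's underside; axes as the basket's.
- basket_orange: Orange staining basket holding glass slides: open tray 60 (x) x 104 (y) x 42 mm high with a fixed upright steel handle over its length: square 10 mm bar along y, its middle 105 mm above the underside, between uprights at y +-49 mm (rigid, about 0.15 kg). Origin at the centre of its underside, z up.
- bar_orange (a point): Middle of the handle bar (its axis) of the orange basket, 105 mm above the basket's underside; axes as the basket's.
- hook_left (a point): Where the axis of a hung bar rests on the left hook of the drying stand: 9 mm above the axis of the hook's 8 mm round arm. The arm runs along this point's x: level 12 mm either way; at -x it turns up to a red tip 32 mm out, 25 mm above the arm; at +x it climbs to a 14 mm post 57 mm away (top 200 mm above the table). Hang the bar along this point's y. The hooks are 160 mm apart along y.
- hook_right (a point): Where the axis of a hung bar rests on the right hook of the drying stand: 9 mm above the axis of the hook's 8 mm round arm. The arm runs along this point's x: level 12 mm either way; at -x it turns up to a red tip 32 mm out, 25 mm above the arm; at +x it climbs to a 14 mm post 57 mm away (top 200 mm above the table). Hang the bar along this point's y. The hooks are 160 mm apart along y.
- wash_bottle: Blue wash bottle, 56 mm across, 150 mm high; bystander. Origin: centre of its underside.
- sharps_bin: Yellow sharps bin, 100 mm across, 140 mm high; bystander. Origin: centre of its underside.
- brain_model: Pink brain model on a clear plate 90 x 110 mm, 81 mm high; bystander. Origin: centre of its underside.
- pail: Blue open pail, 120 mm across, 110 mm high; bystander. Origin: centre of its underside.

How it is judged:
By the outcome, as a careful person would: the job done as asked, in the order asked, and still so for the second after the job is handed in, with the robot touching nothing.
Of box_green, box_grey, box_blue, box_red only 2 to 4 are there at a start; the rules pass over those that are not, and their reading is None.
At some moment in a run one of cap may be knocked a few centimetres aside while the robot is not near it.
It also fails if it takes over 210 s, if anything falls off the work surface, if the arm or the gripper's body presses on something with over 40 N, if the wrist force passes 120 N, or if a joint passes its speed limit or range.

ROBOT

A 6-joint arm with a two-finger parallel gripper is mounted at the origin on the work surface. World frame = base frame: x ahead of the robot, y to its left, z up, the work surface at z = 0. Lengths are in m, angles in degrees, forces in N, time in s.
With the tool pointing down it reaches from about 0.3 to 0.75 m from the base axis. Payload 8.5 kg.
Tool frame: the origin (TCP) lies midway between the tips of the shut fingers; the grasp point (between the pads) lies 19 mm behind it; z points along the fingers, y is the line along which they close (so a half turn about z gives the same grasp; the last joint's range is limited). The gripper opens to 85 mm and grips with 20 to 120 N. Pads are 22 mm wide; open, the fingers measure 114 mm over their backs; the gripper's body (76 mm by 85 mm) begins 54 mm behind the grasp point. The pads swing forward as they close: fully open they stand 13 mm farther back than shut.
Start: joints at [60.831, 21.807, 74.336, -0, 83.858, -12.336], TCP at [0.159, 0.526, 0.231] pointing down, gripper open.
Joint ranges: [-178.18, 178.18], [-50.72, 133.34], [12.68, 142.11], [-81.47, 261.47], [9.98, 163.14], [-165.26, 165.26]. Speed limits (degrees/s): [136.94, 136.94, 180, 180, 180, 180].

INTERFACE

Orientations are given as a 3x3 rotation matrix whose columns are the frame's x, y, z axes.
In Python, from rig import env gives the robot as it stands. The module is installed in compiled form; this text tells all that it offers.
- The arm moves only by the tool jog_arm, never from a script. Its argument "targets" is a list of rows, each a list of 6 numbers: the shift along the tool's x, y, z in cm, then the turn, a rotation vector about the tool's x, y, z in degrees. A call has 1 to 8 rows; each row is the pose to reach, as a shift and turn from the pose commanded when the call began, along the tool's axes at that moment; what a row does not reach only later rows make up. A row lasts 1/12 s, in which the tool goes at most 41.7 mm and 7.16 degrees, less where a joint would pass 70% of its speed; a pose out of reach is approached as far as the arm can. A call with a gripper value outside its range is refused whole. "hand" is the opening, from 0 (shut) to 1 (fully open), set as the call begins (left out, the last holds). The fingers move at their own pace and stop on an object; "newtons" is the grip in N (left out, the last holds). Time passes only in rows, so rows that repeat a pose let the fingers close. It gives the time, the measured TCP pose, the force, the opening and the grip force at its end, in the units of the state.
- env.observe(): the state, without advancing time (a new reading comes with each control period).
- env.get_image(name): name is "side" or "top"; returns a dict with "frame" (400x640x3 uint8, red, green, blue), "depth" (400x640 float32, m along the optical axis (not along the pixel's ray), 0 where there is no reading), "fovy" (degrees; the focal length in pixels is half the picture's height over the tangent of half this angle, whatever the lens; pixels are square), "cx", "cy" (the principal point, pixels), "k1" (the pictures are not rectified: a ray, as slopes to the right and down, at radius r is drawn at 1 + k1 r^2 times it, then the intrinsics apply), "cam_to_world" (4x4, takes a point from camera to world coordinates). Camera axes: x right, y down, z forward; pixel columns grow to the right and rows downward; lengths in m; the calibration is good to about 2 mm. A picture is of the moment at which its call begins.
- env.close_job(): hands the job in; it is judged then, once.
Trained networks look in the newest picture that a camera, given by its name, has taken for a name from the list of things; names that differ only in an ending like _2 or _b are one class to them, and where a whole thing is asked for, a point or a joint stands for the part that bears it (a point fixed in the world has none). Each returns a list of dicts, best first, with "score" (0 to 1); they miss things now and then, are a little off and sometimes report something else, mostly with a low value. They report only what shows in the picture. A call takes as long as a camera call.
- env.regions_of(camera, target): "pixels" (400x640 bool, what is visible of it) and "point" ([row, column] in pixels, amid what is visible of it).
The state is a dict: "time_s": time; "q": joint angles; "qvel": joint speeds; "joint_efforts": joint torques, N m; "position": TCP position; "tool_rot": TCP orientation; "ft_force": force on the tool from outside, world axes, zero at the start; "wrist_torque": the same for the moment, N m; "grip_width": finger opening in m; "gripper_force": force on a finger pad.
Only numpy, scipy, OpenCV 4.12 (cv2) and the standard library are available. Lean on these libraries where they do the work, as an engineer would, in place of code of your own. Each camera call takes 0.05 s, during which the arm holds its last target. There are 200 camera calls.

## Working session

There is one attempt and no reset: what is moved stays moved. The work goes in short steps, Python scripts to look and compute and a tool call to move; the robot and the scene stay as the last step left them, time stands still between calls to the robot, and variables do not carry over. Pictures are saved under pics/ and viewed, at most 14 in all, crops included, and the job is handed in when it is done.

Besides the shell and the picture viewer there is one more tool, called after "Emit:" in YAML: its name, and indented under it one key for each argument. jog_arm: Moves the arm, as the interface text tells. Its arguments: {"type":"object","properties":{"targets":{"type":"array","items":{"type":"array","items":{"type":"number"}}},"hand":{"type":"number"},"newtons":{"type":"number"}},"required":["targets"]}

```bash
mkdir -p pics; ls; cat > h.py <<'E'
import numpy as np, cv2
from rig import env
def grab(n):
    d=env.get_image(n); return d
def world(d):
    H,W=d['depth'].shape; f=H/2/np.tan(np.radians(d['fovy'])/2)
    u,v=np.meshgrid(np.arange(W),np.arange(H)); xd=(u-d['cx'])/f; yd=(v-d['cy'])/f
    x,y=xd.copy(),yd.copy()
    for _ in range(20):
        s=1+d['k1']*(x*x+y*y); x=xd/s; y=yd/s
    z=d['depth']; P=np.stack([x*z,y*z,z,np.ones_like(z)],-1)@np.array(d['cam_to_world']).T
    P=P[...,:3]; P[z==0]=np.nan; return P
def save(d,name): cv2.imwrite(name,cv2.cvtColor(d['frame'],cv2.COLOR_RGB2BGR))
E
python3 - <<'E'
from h import *
for n in ['top','side']:
    d=grab(n); save(d,f'pics/{n}0.png'); print(n,d['fovy'],d['cx'],d['cy'],d['k1']); print(np.round(d['cam_to_world'],3))
    np.savez(f'{n}0.npz',P=world(d),f=d['frame'])
    P=world(d)
    for t in ['switch_tip','lamp_base','cap','tray','box_green','box_grey','box_blue','box_red','basket_white','basket_orange','hook_left','wash_bottle','sharps_bin','brain_model','pail']:
        try: r=env.regions_of(n,t)
        except Exception as e: print(t,e); continue
        for a in r[:2]:
            Q=P[a['pixels']]; print(t,round(a['score'],2),np.round(a['point']),a['pixels'].sum(),np.round(np.nanmedian(Q,0),3),np.round(np.nanmin(Q,0),3),np.round(np.nanmax(Q,0),3))
print(env.observe())
E
```

```text
pics
top 42.00192069422021 316.58605831209763 203.22694040705403 -0.15411487626867076
[[ 0.004 -0.99   0.14   0.355]
 [-1.    -0.003  0.012 -0.029]
 [-0.012 -0.14  -0.99   1.869]
 [ 0.     0.     0.     1.   ]]
switch_tip 0.39 [206. 401.] 53 [ 0.595 -0.302  0.112] [ 0.585 -0.32   0.051] [ 0.615 -0.292  0.122]
lamp_base 0.75 [202. 385.] 1943 [ 0.613 -0.243  0.032] [ 0.554 -0.345 -0.004] [ 0.68  -0.141  0.122]
lamp_base 0.19 [246. 261.] 531 [0.456 0.182 0.025] [ 0.422  0.128 -0.013] [0.494 0.246 0.12 ]
cap 0.52 [249. 429.] 251 [ 0.446 -0.413  0.01 ] [ 0.418 -0.448 -0.008] [ 0.475 -0.384  0.046]
tray 0.63 [212. 312.] 737 [0.594 0.01  0.006] [ 0.55  -0.047 -0.008] [0.639 0.061 0.023]
tray 0.49 [246. 263.] 567 [0.455 0.183 0.023] [ 0.42   0.128 -0.013] [0.494 0.246 0.12 ]
box_green 0.93 [248. 394.] 458 [ 0.456 -0.285  0.024] [ 0.421 -0.333 -0.007] [ 0.489 -0.239  0.036]
box_grey 0.67 [255. 299.] 482 [0.435 0.048 0.023] [ 0.399  0.002 -0.007] [0.472 0.096 0.035]
box_grey 0.33 [198. 237.] 2156 [0.627 0.282 0.013] [ 0.53   0.155 -0.005] [0.729 0.416 0.212]
box_blue 0.97 [246. 334.] 463 [ 0.4
[... 3270 characters left out ...]
8579735e+01, -1.23353387e+01]), 'qvel': array([-0.04351656, -0.01496371, -0.00709472, -0.02336348, -0.12695407,
        0.09748479]), 'joint_efforts': array([-2.78815414e-04, -4.48325121e+01, -2.31463283e+01, -1.84084547e-04,
        5.52650690e-04,  1.92072423e-05]), 'position': array([0.15926602, 0.52641003, 0.23132144]), 'tool_rot': array([[-9.57148101e-01,  2.89598881e-01, -4.44064892e-06],
       [ 2.89598881e-01,  9.57148101e-01, -1.21487540e-05],
       [ 7.32093129e-07, -1.29141638e-05, -1.00000000e+00]]), 'ft_force': array([-0.54910009,  0.13676163, -0.57233605]), 'wrist_torque': array([ 0.01440621,  0.04055161, -0.00036144]), 'gripper_force': 0.0, 'grip_width': 0.08562065958083996}
```

```bash
python3 - <<'E'
import cv2
a=cv2.imread('pics/top0.png')[120:310,120:540]; cv2.imwrite('pics/t1.png',cv2.resize(a,(800,362),interpolation=cv2.INTER_CUBIC))
E
```

```text
(no output)
```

View pics/t1.png

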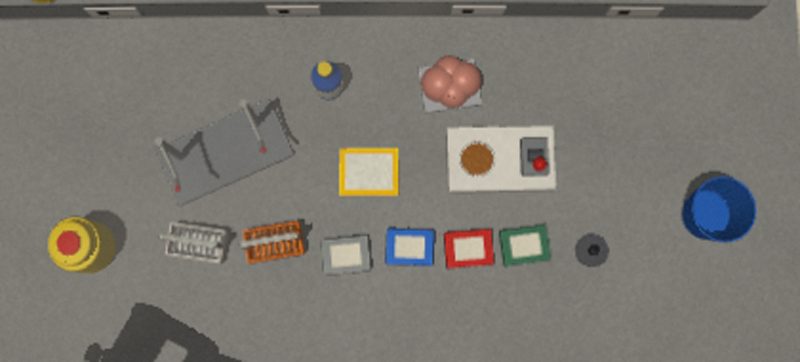

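View pics/side0.png

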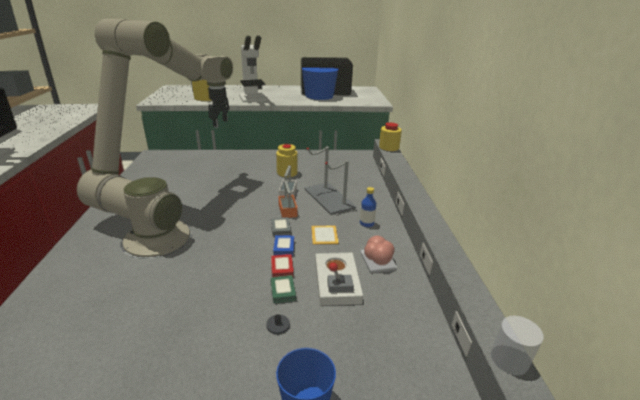

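```bash
cat >> h.py <<'E'
def rays(d):
    e=dict(d); e['depth']=np.ones_like(d['depth']); P=world(e); o=np.array(d['cam_to_world'])[:3,3]; return o,P-o
def onplane(d,z):
    o,r=rays(d); return o+r*((z-o[2])/r[...,2])[...,None]
def pca(X):
    c=X.mean(0); w,v=np.linalg.eigh(np.cov((X-c).T)); a=v[:,1]; ang=np.degrees(np.arctan2(a[1],a[0]))%180
    return c,ang,np.sqrt(w[::-1]*12)
def blob(d,x,y,r,z,dz=.007,P=None,hue=None):
    "points near (x,y) with depth height z+-dz, projected on plane z: centre, long axis angle, sizes"
    P=world(d); Q=onplane(d,z)[...,:2]
    m=(np.abs(P[...,2]-z)<dz)&(np.hypot(P[...,0]-x,P[...,1]-y)<r)
    n,l,s,c=cv2.connectedComponentsWithStats(m.astype(np.uint8))
    if n<2: return None
    m=l==1+np.argmax(s[1:,4]); X=Q[m].astype(np.float32)
    c,a,sz=pca(X); R=cv2.minAreaRect(X); 
    return np.round(c,4),round(a,1),np.round(sz,4),m.sum(),'rect',np.round(R[0],4),np.round(R[1],3),round(R[2],1)
E
python3 - <<'E'
from h import *
for n in ['top','side']:
    d=grab(n); print(n)
    for nm,x,y,r,z,dz in [('grey',.435,.048,.07,.024,.008),('blue',.45,-.069,.065,.024,.008),('red',.448,-.175,.065,.024,.008),('green',.455,-.285,.065,.024,.008),('tray',.594,.008,.08,.006,.004),('lamp',.613,-.243,.14,.032,.006),('capknob',.447,-.414,.03,.034,.008),('capdisc',.447,-.414,.05,.010,.006),('wbar',.457,.327,.09,.11,.012),('obar',.457,.182,.08,.11,.012),('wtray',.457,.327,.09,.042,.012),('otray',.457,.182,.08,.042,.012),('ball',.595,-.305,.03,.11,.012),('stand',.63,.28,.17,.010,.007)]:
        print(nm,*blob(d,x,y,r,z,dz))
    P=world(d); 
    m=(P[...,2]>.06)&(np.hypot(P[...,0]-.63,P[...,1]-.28)<.17)&(P[...,1]>.14)&(P[...,0]>.52)
    f=d['frame'].astype(int); red=m&(f[...,0]>f[...,1]+40)
    nn,l=cv2.connectedComponents(red.astype(np.uint8))
    for i in range(1,nn): print('red',(l==i).sum(),np.round(np.median(P[l==i],0),3))
    nn,l=cv2.connectedComponents(m.astype(np.uint8))
    for i in range(1,nn):
        if (l==i).sum()>3:
            q=P[l==i]; j=np.argsort(-q[:,2])[:8]; print('cmp',(l==i).sum(),'top',np.round(np.median(q[j],0),3),'minx',np.round(q[np.argmin(q[:,0])],3))
            for lo in np.arange(.06,.21,.02):
                k=(q[:,2]>=lo)&(q[:,2]<lo+.02)
                if k.any(): print('   ',round(lo,2),k.sum(),np.round(q[k].mean(0),3),np.round(q[k].min(0),3),np.round(q[k].max(0),3))
E
```

```text
top
grey [0.4354 0.0475] 96.1 [0.0879 0.0665] 429 rect [0.4353 0.0479] [0.066 0.088] 6.6
blue [ 0.4509 -0.0709] 87.7 [0.0883 0.067 ] 433 rect [ 0.4504 -0.0709] [0.088 0.066] 87.0
red [ 0.4477 -0.1804] 93.0 [0.0896 0.067 ] 429 rect [ 0.4472 -0.181 ] [0.067 0.089] 4.9
green [ 0.4554 -0.287 ] 99.0 [0.0896 0.0632] 405 rect [ 0.4552 -0.2869] [0.063 0.09 ] 7.7
tray [0.591  0.0058] 96.2 [0.1252 0.0979] 567 rect [0.5921 0.0085] [0.111 0.154] 3.2
lamp [ 0.6156 -0.2346] 90.4 [0.2    0.1334] 1160 rect [ 0.6165 -0.2425] [0.121 0.203] 1.9
capknob [ 0.4462 -0.413 ] 116.7 [0.0179 0.014 ] 18 rect [ 0.4464 -0.413 ] [0.014 0.016] 63.4
capdisc [ 0.4495 -0.4142] 72.4 [0.07   0.0626] 206 rect [ 0.452  -0.4148] [0.083 0.068] 89.8
wbar [0.4588 0.3273] 82.0 [0.1026 0.0105] 90 rect [0.4587 0.326 ] [0.102 0.01 ] 82.5
obar [0.4581 0.1816] 100.2 [0.1037 0.0106] 95 rect [0.4581 0.1818] [0.01  0.101] 10.2
wtray [0.4739 0.3027] 72.8 [0.0787 0.0277] 45 rect [0.4674 0.3069] [0.067 0.032] 81.0
otray [0.4808 0.1803] 92.6 [0.1299 0.0328] 57 rect [0.4737 0.185 ] [0.039 0.106] 0.3
ball [ 0.5954 -0.3026] 115.2 [0.0235 0.0
[... 2668 characters left out ...]
.126 0.251] 24.6
red 1 [0.538 0.322 0.21 ]
red 2 [0.606 0.182 0.207]
cmp 302 top [0.572 0.251 0.208] minx [0.534 0.324 0.209]
    0.06 33 [0.654 0.287 0.071] [0.614 0.211 0.06 ] [0.693 0.371 0.08 ]
    0.08 31 [0.654 0.286 0.09 ] [0.613 0.211 0.081] [0.693 0.375 0.099]
    0.1 26 [0.661 0.27  0.108] [0.617 0.211 0.1  ] [0.691 0.367 0.119]
    0.12 20 [0.667 0.258 0.132] [0.616 0.209 0.12 ] [0.693 0.363 0.139]
    0.14 33 [0.657 0.277 0.15 ] [0.615 0.21  0.141] [0.693 0.367 0.16 ]
    0.16 44 [0.636 0.277 0.172] [0.555 0.188 0.16 ] [0.692 0.37  0.18 ]
    0.18 100 [0.629 0.269 0.189] [0.539 0.179 0.18 ] [0.693 0.37  0.2  ]
    0.2 15 [0.585 0.253 0.205] [0.534 0.179 0.2  ] [0.686 0.356 0.21 ]
```

```bash
cat >> h.py <<'E'
def row(x,y,z,psi,o=None):
    "tool-frame row (cm,deg) from the present pose to TCP x,y,z, tool pointing down, tool y at angle psi"
    from scipy.spatial.transform import Rotation as R
    o=o or env.observe(); T=np.array(o['tool_rot']); p=np.radians(psi)
    G=np.array([[-np.sin(p),np.cos(p),0],[np.cos(p),np.sin(p),0],[0,0,-1]]).T
    G=np.column_stack([[-np.sin(p),np.cos(p),0],[np.cos(p),np.sin(p),0],[0,0,-1]])
    t=T.T@(np.array([x,y,z])-o['position'])*100; r=np.degrees(R.from_matrix(T.T@G).as_rotvec())
    return np.round(t,2),np.round(r,2)
E
python3 - <<'E'
from h import *
for n in ['top','side']:
    d=grab(n); P=world(d); f=d['frame'].astype(int); hsv=cv2.cvtColor(d['frame'],cv2.COLOR_RGB2HSV)
    print(n)
    def fit(nm,m,z):
        Q=onplane(d,z)[...,:2]; nn,l,s,c=cv2.connectedComponentsWithStats(m.astype(np.uint8)); k=l==1+np.argmax(s[1:,4])
        X=cv2.convexHull(Q[k].astype(np.float32)); R=cv2.minAreaRect(X); e=cv2.minEnclosingCircle(X)
        print(nm,k.sum(),'mean',np.round(Q[k].mean(0),4),'rect',np.round(R[0],4),np.round(R[1],4),round(R[2],1),'circ',np.round(e[0],4),round(e[1],4))
    near=lambda x,y,r:np.hypot(P[...,0]-x,P[...,1]-y)<r
    h,s,v=hsv[...,0],hsv[...,1],hsv[...,2]
    fit('tray yellow',near(.593,.007,.09)&(s>100)&(h>15)&(h<35),.006)
    fit('port amber',near(.615,-.197,.06)&(s>90)&(h>5)&(h<30)&(P[...,2]<.045),.026)
    fit('ball',near(.597,-.306,.04)&(s>120)&((h<8)|(h>172)),.102)
    fit('lamp',near(.6165,-.2425,.13)&(s<60)&(v>130)&(np.abs(P[...,2]-.032)<.012),.032)
    o=np.array([.538,.325]);
    for nm,o in [('L',[.538,.325]),('R',[.604,.182])]:
        ax=np.array([.909,.417]); ay=np.array([-.417,.909]); q=P[...,:2]-np.array(o); a=q@ax; b=q@ay
        for lo in np.arange(-.01,.1,.01):
            k=(a>=lo)&(a<lo+.01)&(np.abs(b)<.02)&(P[...,2]>.14)
            if k.any(): print(nm,round(lo,2),k.sum(),'b',np.round(b[k].mean(),4),'z',np.round(np.median(P[k][:,2]),4),np.round(P[k][:,2].max(),4), 'xyonz', np.round(np.nanmean(onplane(d,.183)[k],0)[:2],4))
E
```

```text
top
tray yellow 325 mean [0.5918 0.0066] rect [0.596  0.0069] [0.0909 0.1085] 0.2 circ [0.5942 0.007 ] 0.0697
port amber 214 mean [ 0.6175 -0.1971] rect [ 0.6173 -0.1972] [0.0556 0.0564] 44.9 circ [ 0.617  -0.1973] 0.0297
ball 43 mean [ 0.5978 -0.3038] rect [ 0.5981 -0.3038] [0.0218 0.0223] 44.5 circ [ 0.5981 -0.3038] 0.0128
lamp 1330 mean [ 0.6159 -0.2366] rect [ 0.617  -0.2423] [0.1205 0.2022] 1.5 circ [ 0.6171 -0.2437] 0.1154
L -0.01 2 b 0.0005 z 0.2075 0.2144 xyonz [0.5389 0.3299]
L 0.0 8 b 0.0003 z 0.2072 0.2139 xyonz [0.5442 0.3322]
L 0.01 5 b -0.0003 z 0.1962 0.202 xyonz [0.553  0.3334]
L 0.02 7 b 0.0012 z 0.1834 0.1859 xyonz [0.5603 0.3365]
L 0.03 8 b 0.0006 z 0.186 0.1906 xyonz [0.5702 0.3409]
L 0.04 7 b -0.0009 z 0.1885 0.1906 xyonz [0.5797 0.3439]
L 0.05 8 b 0.0016 z 0.1856 0.1939 xyonz [0.5877 0.3499]
L 0.06 7 b 0.0 z 0.189 0.1931 xyonz [0.5982 0.3536]
L 0.07 8 b 0.0007 z 0.1936 0.2013 xyonz [0.6081 0.3598]
L 0.08 19 b -0.0014 z 0.193 0.2068 xyonz [0.6172 0.3597]
L 0.09 14 b 0.0004 z 0.1967 0.2052 xyonz [0.6247 0.3665]
R -0.01 2 b -0.002 z 0.2063 0.2107 xyonz [0.6072 0.18
[... 1548 characters left out ...]
onz [0.6148 0.3321]
L 0.09 17 b -0.0032 z 0.1785 0.1993 xyonz [0.6224 0.3429]
R -0.01 4 b -0.0006 z 0.2057 0.2077 xyonz [0.6073 0.233 ]
R 0.0 9 b -0.0015 z 0.1962 0.2084 xyonz [0.6128 0.2149]
R 0.01 5 b -0.0032 z 0.1861 0.1918 xyonz [0.6204 0.1932]
R 0.02 5 b -0.0008 z 0.177 0.1813 xyonz [0.6262 0.1803]
R 0.03 6 b -0.0018 z 0.18 0.1819 xyonz [0.6362 0.1874]
R 0.04 4 b -0.0031 z 0.1809 0.1816 xyonz [0.6455 0.1928]
R 0.05 6 b -0.0038 z 0.185 0.1863 xyonz [0.6562 0.2046]
R 0.06 4 b -0.0012 z 0.1882 0.1901 xyonz [0.6653 0.2189]
R 0.07 6 b -0.0025 z 0.1912 0.196 xyonz [0.6747 0.2287]
R 0.08 40 b -0.0038 z 0.1701 0.199 xyonz [0.6801 0.1893]
R 0.09 16 b -0.0048 z 0.1676 0.2005 xyonz [0.6864 0.1878]
```

```bash
python3 - <<'E'
from h import *
o=env.observe()
print(row(.45,-.05,.231,0)); print(row(.53,-.303,.20,0)); print(row(.535,-.303,.086,0))
E
```

```text
(array([-4.452e+01, -4.675e+01,  3.000e-02]), array([-0.  ,  0.  , 73.16]))
(array([-59.5 , -68.65,   3.13]), array([-0.  ,  0.  , 73.16]))
(array([-59.98, -68.5 ,  14.53]), array([-0.  ,  0.  , 73.16]))
```

Emit:
jog_arm:
  targets:
    - [-22.3,-23.4,0,0,0,36.6]
    - [-22.3,-23.4,0,0,0,36.6]
    - [-22.3,-23.4,0,0,0,36.6]
    - [-22.3,-23.4,0,0,0,36.6]
    - [-22.3,-23.4,0,0,0,36.6]
    - [-22.3,-23.4,0,0,0,36.6]
    - [-22.3,-23.4,0,0,0,36.6]
    - [-22.3,-23.4,0,0,0,36.6]
  hand: 0

```text
time_s: 2.47
position: [0.3056, 0.2355, 0.2316]
tool_rot: [[-0.595, 0.804, 0.001], [0.804, 0.595, -0.0], [-0.001, 0.001, -1.0]]
ft_force: [0.7, 0.3, 0.1]
grip_width: 0.0002
gripper_force: 0.0
```

```bash
python3 - <<'E'
from h import *
print(env.observe()['position'],env.observe()['time_s'],env.observe()['grip_width']); print(row(.50,-.15,.2,0)); print(row(.53,-.303,.2,0)); print(row(.535,-.303,.086,0))
E
```

```text
[0.30559325 0.23552886 0.2315509 ] 2.4667 0.0001613274721295601
(array([-42.55,  -7.32,   3.17]), array([4.000e-02, 2.000e-02, 3.651e+01]))
(array([-56.63, -14.01,   3.18]), array([4.000e-02, 2.000e-02, 3.651e+01]))
(array([-56.92, -13.61,  14.58]), array([4.000e-02, 2.000e-02, 3.651e+01]))
```

Emit:
jog_arm:
  targets:
    - [-29.8,-7.8,1.2,0,0,36.5]
    - [-29.8,-7.8,1.2,0,0,36.5]
    - [-29.8,-7.8,1.2,0,0,36.5]
    - [-29.8,-7.8,1.2,0,0,36.5]
    - [-29.8,-7.8,1.2,0,0,36.5]
    - [-29.8,-7.8,1.2,0,0,36.5]
    - [-29.8,-7.8,1.2,0,0,36.5]
    - [-29.8,-7.8,1.2,0,0,36.5]

```text
time_s: 3.13
position: [0.4213, -0.0522, 0.2192]
tool_rot: [[0.002, 1.0, 0.001], [1.0, -0.002, -0.001], [-0.001, 0.001, -1.0]]
ft_force: [0.4, 0.2, -0.5]
grip_width: -0.0003
gripper_force: 0.0
```

Emit:
jog_arm:
  targets:
    - [-25.3,11,2,0,0,0]
    - [-25.3,11,2,0,0,0]
    - [-25.3,11,2,0,0,0]
    - [-25.3,11,2,0,0,0]
    - [-25.3,11,2,0,0,0]
    - [-25.3,11,2,0,0,0]
    - [-25.3,11,2,0,0,0]
    - [-25.3,11,2,0,0,0]

```text
time_s: 3.8
position: [0.5309, -0.3054, 0.1976]
tool_rot: [[0.002, 1.0, -0.001], [1.0, -0.002, -0.0], [-0.0, -0.001, -1.0]]
ft_force: [-0.9, 1.4, -0.5]
grip_width: 0.0
gripper_force: 0.0
```

Emit:
jog_arm:
  targets:
    - [0,0.5,4,0,0,0]
    - [0,0.5,8,0,0,0]
    - [0,0.5,11.4,0,0,0]
    - [0,0.5,11.4,0,0,0]

```text
time_s: 4.13
position: [0.5324, -0.2983, 0.079]
tool_rot: [[-0.001, 1.0, -0.009], [1.0, 0.001, 0.008], [0.008, -0.009, -1.0]]
ft_force: [-0.9, 0.4, -1.2]
grip_width: -0.0002
gripper_force: 0.0
```

Emit:
jog_arm:
  targets:
    - [0,2,0,0,0,0]
    - [0,3,0,0,0,0]
    - [0,4,0,0,0,0]
    - [0,5,0,0,0,0]
    - [0,6,0,0,0,0]
    - [0,7,0,0,0,0]
    - [0,8,0,0,0,0]
    - [0,8.5,0,0,0,0]

```text
time_s: 4.8
position: [0.6198, -0.3006, 0.0875]
tool_rot: [[-0.002, 1.0, -0.002], [1.0, 0.002, -0.001], [-0.001, -0.002, -1.0]]
ft_force: [-27.2, 1.6, 13.0]
grip_width: 0.0002
gripper_force: 13.6
```

```bash
python3 - <<'E'
from h import *
o=env.observe(); print(o['position'],o['ft_force'],o['time_s'])
for n in ['side','top']:
    d=grab(n); P=world(d); h,s,v=np.moveaxis(cv2.cvtColor(d['frame'],cv2.COLOR_RGB2HSV),-1,0).astype(int)
    m=(np.hypot(P[...,0]-.625,P[...,1]+.303)<.07)&(s>120)&((h<8)|(h>172))&(P[...,2]>.06)
    print(n,m.sum(),np.nanmedian(P[m],0))
    if n=='side': cv2.imwrite('pics/s1.png',cv2.resize(cv2.cvtColor(d['frame'][200:330,250:420],cv2.COLOR_RGB2BGR),None,fx=3,fy=3))
E
```

```text
[ 0.61979254 -0.30058314  0.08748026] [-27.19232768   1.58206664  13.00307735] 4.8
side 42 [ 0.64243906 -0.31021727  0.10808371]
top 0 [nan nan nan]
  return np.nanmean(a, axis, out=out, keepdims=keepdims)
```

Emit:
jog_arm:
  targets:
    - [0,-1.5,0,0,0,0]
    - [0,-5,0,0,0,0]
    - [0,-8,-4,0,0,0]
    - [0,-10,-8,0,0,0]
    - [0,-14,-10,0,0,0]
    - [0,-18,-10,0,0,0]
    - [0,-18,-10,0,0,0]
    - [0,-18,-10,0,0,0]
  hand: 0.5

```text
time_s: 5.57
position: [0.4386, -0.3011, 0.1881]
tool_rot: [[0.001, 1.0, 0.002], [1.0, -0.001, -0.003], [-0.003, 0.002, -1.0]]
ft_force: [1.0, -0.2, -0.5]
grip_width: 0.0426
gripper_force: 0.0
```

```bash
python3 - <<'E'
from h import *
o=env.observe(); print(o['position'],o['ft_force'],o['time_s'],o['grip_width'])
for n in ['side','top']:
    d=grab(n); P=world(d); h,s,v=np.moveaxis(cv2.cvtColor(d['frame'],cv2.COLOR_RGB2HSV),-1,0).astype(int)
    m=(np.hypot(P[...,0]-.625,P[...,1]+.303)<.07)&(s>120)&((h<8)|(h>172))&(P[...,2]>.06)
    print(n,m.sum(),np.nanmedian(P[m],0),onplane(d,.102)[m].mean(0))
    print('cap',blob(d,.447,-.415,.03,.034,.008),env.regions_of(n,'cap')[0]['point'])
    k=(np.hypot(P[...,0]-.617,P[...,1]+.198)<.02); print('port rgb',d['frame'][k].mean(0), 'was', np.load(n+'0.npz')['f'][k].mean(0))
    if n=='side': cv2.imwrite('pics/s1.png',cv2.resize(cv2.cvtColor(d['frame'][200:350,250:420],cv2.COLOR_RGB2BGR),None,fx=3,fy=3))
E
```

```text
[ 0.43855515 -0.30110387  0.18809141] [ 1.01841249 -0.15486316 -0.454488  ] 5.5667 0.04258663401121962
side 41 [ 0.64249341 -0.30880728  0.1091654 ] [ 0.64441315 -0.29930804  0.102     ]
cap (array([ 0.4464, -0.4184], dtype=float32), np.float64(105.9), array([0.022, 0.014]), np.int64(35), 'rect', array([ 0.4462, -0.4177]), array([0.013, 0.021]), 2.1) [377.4, 301.9]
port rgb [136.10714286  93.72619048  61.20238095] was [134.54761905  68.71428571  53.10714286]
top 39 [ 0.64321828 -0.29957311  0.11339655] [ 0.64544961 -0.30165072  0.102     ]
cap None [192.0, 401.5]
port rgb [136.875       86.88541667  40.58333333] was [136.5         86.55208333  40.52083333]
```

View pics/s1.png

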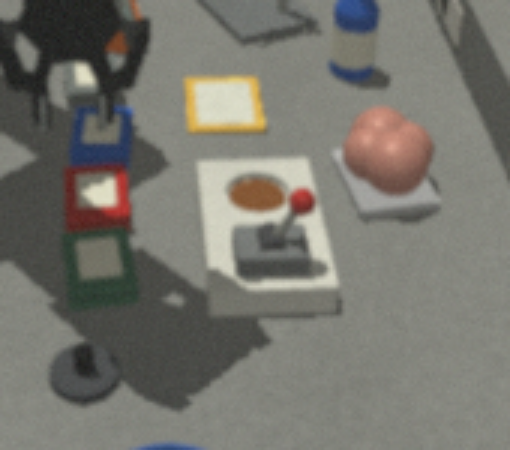

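Emit:
jog_arm:
  targets:
    - [-4,0.4,0,0,0,0]
    - [-8,0.7,0,0,0,0]
    - [-11.2,0.7,0,0,0,0]
    - [-11.2,0.7,4,0,0,0]
    - [-11.2,0.7,8,0,0,0]
    - [-11.2,0.7,12,0,0,0]
    - [-11.2,0.7,12.7,0,0,0]
    - [-11.2,0.7,12.7,0,0,0]

```text
time_s: 6.43
position: [0.4473, -0.4118, 0.0558]
tool_rot: [[-0.002, 1.0, -0.003], [1.0, 0.002, 0.005], [0.005, -0.003, -1.0]]
ft_force: [-0.2, 0.1, 0.5]
grip_width: 0.043
gripper_force: 0.0
```

```bash
python3 - <<'E'
from h import *
for i in range(2):
    d=grab('side'); print(blob(d,.447,-.415,.03,.034,.008))
o=env.observe(); print(o['position'],o['time_s']); print(row(.446,-.4135,.013,0))
E
```

```text
(array([ 0.4461, -0.4186], dtype=float32), np.float64(98.4), array([0.0226, 0.0137]), np.int64(35), 'rect', array([ 0.4464, -0.4193]), array([0.013, 0.025]), 2.7)
(array([ 0.4459, -0.4182], dtype=float32), np.float64(95.6), array([0.0215, 0.0138]), np.int64(34), 'rect', array([ 0.4463, -0.4176]), array([0.013, 0.021]), 2.7)
[ 0.44850162 -0.4136538   0.06002519] 6.5333
(array([ 0.03, -0.26,  4.7 ]), array([0.09, 0.12, 0.11]))
```

Emit:
jog_arm:
  targets:
    - [0,-0.2,2.5,0,0,0]
    - [0,-0.2,4.6,0,0,0]
    - [0,-0.2,4.6,0,0,0]
    - [0,-0.2,4.6,0,0,0]

```text
time_s: 6.87
position: [0.446, -0.4136, 0.0141]
tool_rot: [[-0.001, 1.0, 0.001], [1.0, 0.001, -0.002], [-0.002, 0.001, -1.0]]
ft_force: [0.8, -0.2, 1.0]
grip_width: 0.0429
gripper_force: 0.0
```

Emit:
jog_arm:
  targets:
    - [0,0,0,0,0,0]
    - [0,0,0,0,0,0]
    - [0,0,0,0,0,0]
    - [0,0,0,0,0,0]
    - [0,0,0,0,0,0]
    - [0,0,0,0,0,0]
  hand: 0
  newtons: 30

```text
time_s: 7.37
position: [0.4461, -0.4138, 0.0146]
tool_rot: [[-0.001, 1.0, 0.002], [1.0, 0.001, -0.003], [-0.003, 0.002, -1.0]]
ft_force: [-0.4, 0.2, 7.2]
grip_width: 0.0167
gripper_force: 29.1
```

Emit:
jog_arm:
  targets:
    - [0,0,0,0,0,0]
    - [0,0,0,0,0,0]
    - [0,0,0,0,0,0]
    - [0,0,0,0,0,0]
  hand: 0.5

```text
time_s: 7.7
position: [0.4453, -0.413, 0.0125]
tool_rot: [[-0.001, 1.0, 0.0], [1.0, 0.001, -0.0], [-0.0, 0.0, -1.0]]
ft_force: [0.0, -0.2, -0.3]
grip_width: 0.0426
gripper_force: 0.0
```

Emit:
jog_arm:
  targets:
    - [0,0,0,0,0,45]
    - [0,0,0,0,0,45]
    - [0,0,0,0,0,45]
    - [0,0,0,0,0,45]
    - [0,0,0,0,0,45]
    - [0,0,0,0,0,45]
    - [0,0,0,0,0,45]
    - [0,0,0,0,0,45]

```text
time_s: 8.37
position: [0.4452, -0.4129, 0.0123]
tool_rot: [[0.707, 0.707, -0.0], [0.707, -0.707, 0.0], [0.0, -0.0, -1.0]]
ft_force: [-0.0, -0.5, -0.3]
grip_width: 0.0427
gripper_force: 0.0
```

Emit:
jog_arm:
  targets:
    - [0,0,0,0,0,45]
    - [0,0,0,0,0,45]
    - [0,0,0,0,0,45]
    - [0,0,0,0,0,45]
    - [0,0,0,0,0,45]
    - [0,0,0,0,0,45]
    - [0,0,0,0,0,45]
    - [0,0,0,0,0,45]

```text
time_s: 9.03
position: [0.4452, -0.4129, 0.0123]
tool_rot: [[1.0, 0.002, -0.0], [0.002, -1.0, 0.0], [-0.0, -0.0, -1.0]]
ft_force: [0.4, 0.2, -1.1]
grip_width: 0.043
gripper_force: 0.0
```

```bash
python3 - <<'E'
from h import *
o=env.observe(); print(o['position'],o['time_s'],o['ft_force'],o['grip_width']); print(row(.446,-.4135,.013,-90))
E
```

```text
[ 0.44522966 -0.41292938  0.01228836] 9.0333 [ 0.41475486  0.20759945 -1.09355943] 0.04299988911543369
(array([ 0.08,  0.06, -0.07]), array([-0.01,  0.01,  0.09]))
```

Emit:
jog_arm:
  targets:
    - [0,0,-0.25,0,0,0]
    - [0,0,-0.25,0,0,0]
    - [0,0,-0.25,0,0,0]
    - [0,0,-0.25,0,0,0]
    - [0,0,-0.25,0,0,0]
    - [0,0,-0.25,0,0,0]
    - [0,0,-0.25,0,0,0]
  hand: 0
  newtons: 60

```text
time_s: 9.62
position: [0.4454, -0.4132, 0.0155]
tool_rot: [[1.0, 0.002, 0.001], [0.002, -1.0, -0.001], [0.001, 0.001, -1.0]]
ft_force: [-1.6, 0.3, 5.5]
grip_width: 0.0155
gripper_force: 58.6
```

Emit:
jog_arm:
  targets:
    - [0,0,-4,0,0,0]
    - [0,0,-8,0,0,0]
    - [0,0,-12,0,0,0]
    - [0,0,-12,0,0,0]

```text
time_s: 9.95
position: [0.4471, -0.4153, 0.1426]
tool_rot: [[1.0, 0.002, 0.008], [0.002, -1.0, -0.011], [0.008, 0.011, -1.0]]
ft_force: [0.6, -0.5, 0.3]
grip_width: 0.0154
gripper_force: 58.7
```

Emit:
jog_arm:
  targets:
    - [17.1,-21.6,0,0,0,0]
    - [17.1,-21.6,0,0,0,0]
    - [17.1,-21.6,0,0,0,0]
    - [17.1,-21.6,0,0,0,0]
    - [17.1,-21.6,0,0,0,0]
    - [17.1,-21.6,0,0,0,0]
    - [17.1,-21.6,0,0,0,0]
    - [17.1,-21.6,0,0,0,0]

```text
time_s: 10.62
position: [0.6183, -0.192, 0.134]
tool_rot: [[1.0, 0.007, 0.0], [0.007, -1.0, 0.001], [0.0, -0.001, -1.0]]
ft_force: [-0.6, 0.5, -1.5]
grip_width: 0.0158
gripper_force: 58.9
```

Emit:
jog_arm:
  targets:
    - [0,0,4,0,0,0]
    - [0,0,7,0,0,0]
    - [0,0,8,0,0,0]
    - [0,0,8,0,0,0]
    - [0,0,8,0,0,0]

```text
time_s: 11.03
position: [0.6163, -0.1973, 0.0555]
tool_rot: [[1.0, 0.001, 0.0], [0.001, -1.0, -0.0], [0.0, 0.0, -1.0]]
ft_force: [1.6, -0.7, -0.6]
grip_width: 0.0155
gripper_force: 58.9
```

```bash
python3 - <<'E'
from h import *
for n in ['side','top']:
    d=grab(n); P=world(d); h,s,v=np.moveaxis(cv2.cvtColor(d['frame'],cv2.COLOR_RGB2HSV),-1,0).astype(int)
    for r in env.regions_of(n,'cap')[:2]: print(n,r['score'],r['pixels'].sum(),np.round(np.nanmedian(P[r['pixels']],0),3),np.round(np.nanmin(P[r['pixels']],0),3),np.round(np.nanmax(P[r['pixels']],0),3))
    if n=='side': cv2.imwrite('pics/s2.png',cv2.resize(cv2.cvtColor(d['frame'][180:340,250:420],cv2.COLOR_RGB2BGR),None,fx=3,fy=3))
    m=(np.abs(P[...,0]-.617)<.05)&(np.abs(P[...,1]+.1975)<.05)&(np.abs(P[...,2]-.058)<.010)&(v<90); q=onplane(d,.058)[m]; print('disc',m.sum(),q.min(0),q.max(0))
o=env.observe(); print(o['position'],o['time_s'],o['ft_force'],o['grip_width']); print(row(.6162,-.1975,.040,-90))
E
```

```text
side 0.54 193 [ 0.608 -0.209  0.047] [ 0.584 -0.229  0.02 ] [ 0.643 -0.149  0.061]
disc 109 [ 0.5849578  -0.23763412  0.058     ] [ 0.64286262 -0.18310526  0.058     ]
disc 6 [ 0.59500842 -0.21871806  0.058     ] [ 0.61263933 -0.17668235  0.058     ]
[ 0.61671718 -0.19725482  0.05667701] 11.2333 [-0.64497079  0.10999568 -0.60069409] 0.015536113856674971
(array([-0.06,  0.02,  1.67]), array([ 0.09, -0.16,  0.06]))
```

View pics/s2.png

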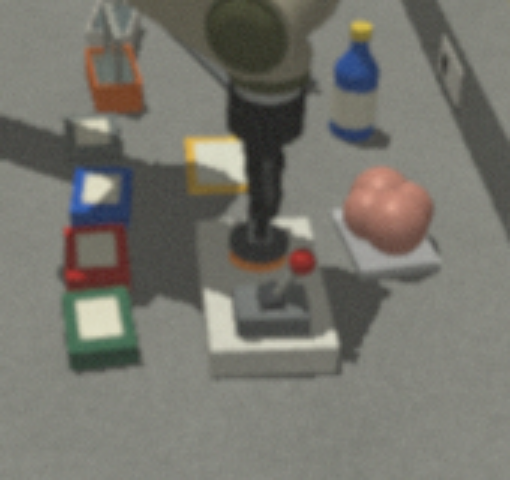

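Emit:
jog_arm:
  targets:
    - [0,0,0.6,0,0,0]
    - [0,0,1.1,0,0,0]
    - [0,0,1.5,0,0,0]
    - [0,0,1.8,0,0,0]
    - [0,0,1.8,0,0,0]
    - [0,0,1.8,0,0,0]

```text
time_s: 11.73
position: [0.6159, -0.1967, 0.0394]
tool_rot: [[1.0, 0.001, 0.001], [0.001, -1.0, -0.001], [0.001, 0.001, -1.0]]
ft_force: [-8.0, 4.0, 20.7]
grip_width: 0.0157
gripper_force: 61.2
```

Emit:
jog_arm:
  targets:
    - [0,0,-0.2,0,0,0]
    - [0,0,-0.2,0,0,0]
    - [0,0,-0.2,0,0,0]
    - [0,0,-0.2,0,0,0]
  hand: 0.5

```text
time_s: 12.07
position: [0.6159, -0.1967, 0.0383]
tool_rot: [[1.0, 0.001, -0.001], [0.001, -1.0, 0.0], [-0.001, -0.0, -1.0]]
ft_force: [0.3, 0.3, 0.6]
grip_width: 0.0432
gripper_force: 0.0
```

Emit:
jog_arm:
  targets:
    - [0,0,-4,0,0,0]
    - [0,0,-8,0,0,0]
    - [0,0,-12,0,0,0]
    - [-10,-6,-12,0,0,-7]
    - [-16,-10,-12,0,0,-14]
    - [-17,-15,-12,0,0,-21]
    - [-17,-15,-12,0,0,-28]
    - [-17,-15,-12,0,0,-35]
  hand: 1

```text
time_s: 12.73
position: [0.458, -0.0606, 0.1585]
tool_rot: [[0.815, 0.579, -0.0], [0.579, -0.815, 0.0], [-0.0, -0.0, -1.0]]
ft_force: [0.1, -0.8, 0.2]
grip_width: 0.0851
gripper_force: 0.0
```

```bash
python3 - <<'E'
from h import *
for n in ['side','top']:
    d=grab(n); P=world(d); h,s,v=np.moveaxis(cv2.cvtColor(d['frame'],cv2.COLOR_RGB2HSV),-1,0).astype(int)
    m=(np.hypot(P[...,0]-.617,P[...,1]+.1975)<.05)&(v<110)&(P[...,2]>.02); 
    for lo,hi,z in [(.026,.041,.034),(.05,.07,.058)]:
        k=m&(P[...,2]>lo)&(P[...,2]<hi); q=onplane(d,z)[k][:,:2]; 
        if len(q)>3: print(n,z,len(q),q.mean(0),q.min(0),q.max(0),'z',np.median(P[k][:,2]))
        if z==.034 and len(q)>20:
            A=np.c_[P[k][:,:2]-[.617,-.1975],np.ones(k.sum())]; print('plane',np.linalg.lstsq(A,P[k][:,2],rcond=None)[0])
    m=(np.hypot(P[...,0]-.625,P[...,1]+.303)<.07)&(s>120)&((h<8)|(h>172))&(P[...,2]>.06); print('ball',onplane(d,.102)[m].mean(0))
    if n=='side': cv2.imwrite('pics/s3.png',cv2.resize(cv2.cvtColor(d['frame'][220:340,280:400],cv2.COLOR_RGB2BGR),None,fx=4,fy=4))
    if n=='top':
      for nm,x,y,r,z,dz in [('grey',.435,.048,.07,.024,.008),('blue',.45,-.069,.065,.024,.008),('red',.448,-.175,.065,.024,.008),('green',.455,-.285,.065,.024,.008)]: print(nm,*blob(d,x,y,r,z,dz))
o=env.observe(); print(o['position'],o['time_s'],o['ft_force'],o['grip_width']); print(row(.4508,-.0709,.1,-2.3))
E
```

```text
side 0.034 156 [ 0.6153506  -0.20387052] [ 0.58651723 -0.22691818] [ 0.64497527 -0.17223961] z 0.032332018140865615
plane [0.00279228 0.0060156  0.03271109]
side 0.058 23 [ 0.61501145 -0.20389111] [ 0.60626136 -0.21346275] [ 0.62243217 -0.19346217] z 0.05560421668181681
ball [ 0.64455205 -0.29936055  0.102     ]
top 0.034 184 [ 0.61670503 -0.19720043] [ 0.58738523 -0.22515119] [ 0.64496145 -0.16789732] z 0.033598185889969434
plane [-0.01185488 -0.01735533  0.03349062]
top 0.058 22 [ 0.61592342 -0.19750938] [ 0.60913106 -0.20491435] [ 0.62335845 -0.19072125] z 0.05872937280954227
ball [ 0.64544961 -0.30165072  0.102     ]
grey [0.4373 0.0646] 149.6 [0.0722 0.0511] 249 rect [0.4343 0.0575] [0.066 0.069] 6.6
blue [ 0.4222 -0.0474] 87.8 [0.0396 0.0082] 18 rect [ 0.4236 -0.046 ] [0.039 0.009] 85.0
red [ 0.4459 -0.1859] 115.4 [0.0826 0.064 ] 380 rect [ 0.4479 -0.1834] [0.067 0.088] 0.1
green [ 0.4555 -0.287 ] 97.8 [0.0895 0.0629] 413 rect [ 0.4552 -0.2869] [0.063 0.09 ] 7.7
[ 0.45536508 -0.05788203  0.15850477] 12.8333 [-0.30249076 -0.34860669  0.3686599 ] 0.08526398925615036
(array([-1.12,  0.82,  5.85]), array([ -0.26,   0.  , -52.25]))
```

View pics/s3.png

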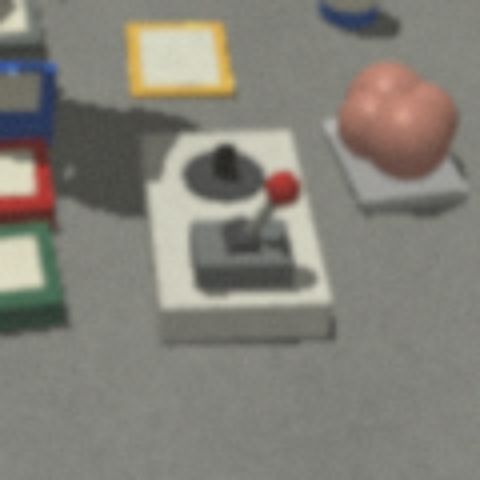

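Emit:
jog_arm:
  targets:
    - [-1.1,0.8,5.8,0,0,-52.3]
    - [-1.1,0.8,5.8,0,0,-52.3]
    - [-1.1,0.8,5.8,0,0,-52.3]
    - [-1.1,0.8,5.8,0,0,-52.3]
    - [-1.1,0.8,5.8,0,0,-52.3]
    - [-1.1,0.8,5.8,0,0,-52.3]
    - [-1.1,0.8,5.8,0,0,-52.3]
    - [-1.1,0.8,5.8,0,0,-52.3]

```text
time_s: 13.5
position: [0.4557, -0.075, 0.1006]
tool_rot: [[0.04, 0.999, 0.0], [0.999, -0.04, -0.0], [-0.0, 0.0, -1.0]]
ft_force: [-0.0, 0.0, -0.7]
grip_width: 0.0855
gripper_force: 0.0
```

Emit:
jog_arm:
  targets:
    - [0,0,0,0,0,0]
    - [0,0,3,0,0,0]
    - [0,0,5,0,0,0]
    - [0,0,5,0,0,0]
    - [0,0,5,0,0,0]

```text
time_s: 13.92
position: [0.4552, -0.0747, 0.0505]
tool_rot: [[0.047, 0.999, -0.002], [0.999, -0.047, 0.001], [0.001, -0.002, -1.0]]
ft_force: [0.2, -0.3, -0.4]
grip_width: 0.0856
gripper_force: 0.0
```

```bash
python3 - <<'E'
from h import *
o=env.observe(); print(o['position'],o['time_s'],o['ft_force'],o['grip_width']); print(row(.4508,-.0709,-.002,-2.3))
z=np.load('top0.npz'); d=grab('top'); P=z['P']; h,s,v=np.moveaxis(cv2.cvtColor(z['f'],cv2.COLOR_RGB2HSV),-1,0).astype(int)
m=((np.abs(P[...,0]-.594)<.08)&(np.abs(P[...,1]-.007)<.08)&(s>90)&(h>15)&(h<35)).astype(np.uint8)
c=max(cv2.findContours(m,0,2)[0],key=cv2.contourArea); f=cv2.drawContours(np.zeros_like(m),[c],-1,1,-1)>0
Q=onplane(d,.006)[f][:,:2]; print('tray',f.sum(),pca(Q))
E
```

```text
[ 0.45521122 -0.07468767  0.05054214] 13.9167 [ 0.20232946 -0.26728932 -0.3749826 ] 0.08559301884025113
(array([ 0.35, -0.45,  5.26]), array([-0.1 , -0.04, -0.42]))
tray 801 (array([0.59561676, 0.00652461]), np.float64(92.32638982058313), array([0.11146499, 0.09395928]))
```

Emit:
jog_arm:
  targets:
    - [0.35,-0.45,2.5,0,0,-0.4]
    - [0.35,-0.45,4.5,0,0,-0.4]
    - [0.35,-0.45,5.2,0,0,-0.4]
    - [0.35,-0.45,5.2,0,0,-0.4]
    - [0.35,-0.45,5.2,0,0,-0.4]

```text
time_s: 14.38
position: [0.4517, -0.0712, -0.0002]
tool_rot: [[0.039, 0.999, 0.001], [0.999, -0.039, -0.001], [-0.0, 0.001, -1.0]]
ft_force: [0.4, 0.7, -0.3]
grip_width: 0.0856
gripper_force: 0.0
```

Emit:
jog_arm:
  targets:
    - [0,0,0,0,0,0]
    - [0,0,0,0,0,0]
    - [0,0,0,0,0,0]
    - [0,0,0,0,0,0]
    - [0,0,0,0,0,0]
  hand: 0
  newtons: 40

```text
time_s: 14.8
position: [0.4517, -0.0712, 0.0002]
tool_rot: [[0.039, 0.999, 0.003], [0.999, -0.039, -0.001], [-0.001, 0.003, -1.0]]
ft_force: [0.4, 0.6, 7.4]
grip_width: 0.0651
gripper_force: 43.6
```

Emit:
jog_arm:
  targets:
    - [0,0,-3,0,0,0]
    - [0,0,-7,0,0,0]
    - [0,0,-9,0,0,0]
    - [0,0,-9,0,0,0]
    - [0,0,-9,0,0,0]

```text
time_s: 15.22
position: [0.4512, -0.071, 0.0897]
tool_rot: [[0.039, 0.999, 0.002], [0.999, -0.039, -0.001], [-0.001, 0.002, -1.0]]
ft_force: [-0.4, -0.1, -2.8]
grip_width: 0.0647
gripper_force: 48.6
```

```bash
python3 - <<'E'
from h import *
o=env.observe(); print(o['position'],o['time_s'],o['ft_force'],o['grip_width'],o['gripper_force']); print(row(.595,.006,.088,0))
d=grab('side'); cv2.imwrite('pics/s4.png',cv2.resize(cv2.cvtColor(d['frame'][140:300,220:400],cv2.COLOR_RGB2BGR),None,fx=3,fy=3))
E
```

```text
[ 0.45117037 -0.07099401  0.08974287] 15.2167 [-0.3899304  -0.13475857 -2.8492774 ] 0.0647149336188334 48.634498715400696
(array([ 8.25, 14.07,  0.2 ]), array([ 0.14,  0.06, -2.23]))
```

View pics/s4.png

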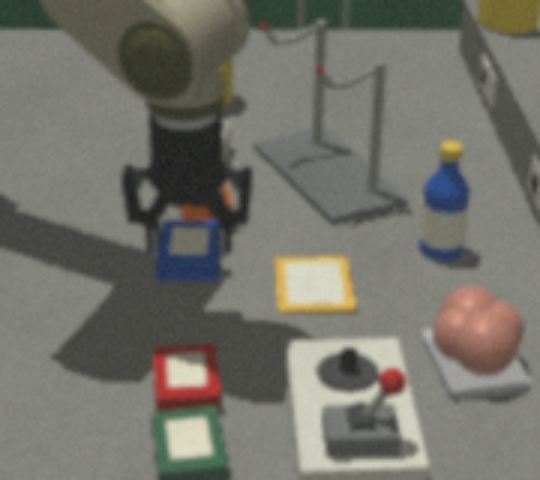

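Emit:
jog_arm:
  targets:
    - [8.25,14.1,0,0,0,-2.2]
    - [8.25,14.1,0,0,0,-2.2]
    - [8.25,14.1,0,0,0,-2.2]
    - [8.25,14.1,0,0,0,-2.2]
    - [8.25,14.1,5,0,0,-2.2]
    - [8.25,14.1,5,0,0,-2.2]
    - [8.25,14.1,5,0,0,-2.2]
    - [8.25,14.1,5,0,0,-2.2]

```text
time_s: 15.93
position: [0.5941, 0.0058, 0.0381]
tool_rot: [[0.001, 1.0, -0.003], [1.0, -0.001, 0.001], [0.0, -0.003, -1.0]]
ft_force: [-0.9, -0.6, -2.0]
grip_width: 0.065
gripper_force: 48.4
```

```bash
python3 - <<'E'
from h import *
d=grab('side'); o=env.observe(); print(o['position'],o['time_s'],o['ft_force'],o['grip_width']); print(row(.595,.006,.007,0))
E
```

```text
[0.59474766 0.00557961 0.03931588] 15.9833 [ 0.35040054  0.50661777 -2.56939245] 0.06482121342121697
(array([0.04, 0.03, 3.23]), array([-0.02, -0.  , -0.08]))
```

Emit:
jog_arm:
  targets:
    - [0,0,2,0,0,0]
    - [0,0,3,0,0,0]
    - [0,0,3.25,0,0,0]
    - [0,0,3.25,0,0,0]
    - [0,0,3.25,0,0,0]

```text
time_s: 16.4
position: [0.5953, 0.0058, 0.0072]
tool_rot: [[0.001, 1.0, 0.001], [1.0, -0.001, -0.0], [-0.0, 0.001, -1.0]]
ft_force: [0.8, 0.2, -2.0]
grip_width: 0.0651
gripper_force: 48.5
```

Emit:
jog_arm:
  targets:
    - [0,0,0,0,0,0]
    - [0,0,0,0,0,0]
    - [0,0,0,0,0,0]
    - [0,0,-3,0,0,0]
    - [0,0,-7,0,0,0]
    - [0,0,-10,0,0,0]
    - [0,0,-10,0,0,0]
  hand: 1

```text
time_s: 16.98
position: [0.5978, 0.0057, 0.113]
tool_rot: [[0.0, 1.0, 0.011], [1.0, -0.0, -0.002], [-0.002, 0.011, -1.0]]
ft_force: [0.3, 0.3, 0.7]
grip_width: 0.0852
gripper_force: 0.0
```

Emit:
jog_arm:
  targets:
    - [-18.6,-14.7,0,0,0,-3.5]
    - [-18.6,-14.7,0,0,0,-3.5]
    - [-18.6,-14.7,0,0,0,-3.5]
    - [-18.6,-14.7,0,0,0,-3.5]
    - [-18.6,-14.7,0,0,0,-3.5]
    - [-18.6,-14.7,0,0,0,-3.5]
    - [-18.6,-14.7,5.5,0,0,-3.5]
    - [-18.6,-14.7,5.5,0,0,-3.5]

```text
time_s: 17.65
position: [0.4461, -0.1807, 0.049]
tool_rot: [[-0.057, 0.998, -0.002], [0.998, 0.057, 0.001], [0.001, -0.002, -1.0]]
ft_force: [0.2, -0.2, -1.2]
grip_width: 0.0854
gripper_force: 0.0
```

```bash
python3 - <<'E'
from h import *
d=grab('top'); d=grab('top'); o=env.observe(); print(o['position'],o['time_s'],o['ft_force'],o['grip_width']); print(row(.4476,-.1806,.002,3.5))
for nm,x,y,r,z,dz in [('blue',.595,.006,.065,.030,.008),('green',.455,-.285,.065,.024,.008)]: print(nm,*blob(d,x,y,r,z,dz))
E
```

```text
[ 0.44664498 -0.17954882  0.04947598] 17.75 [ 0.16882083 -0.68597623  0.88229317] 0.08547538819298268
(array([-0.12,  0.11,  4.75]), array([-0.21, -0.17, -0.1 ]))
blue [0.5942 0.0067] 89.5 [0.0885 0.0679] 427 rect [0.5946 0.0065] [0.065 0.086] 0.2
green [ 0.4597 -0.3091] 11.1 [0.0679 0.0473] 189 rect [ 0.4573 -0.3033] [0.063 0.057] 8.1
```

Emit:
jog_arm:
  targets:
    - [-0.1,0.1,2.5,0,0,0]
    - [-0.1,0.1,4.6,0,0,0]
    - [-0.1,0.1,4.6,0,0,0]
    - [-0.1,0.1,4.6,0,0,0]

```text
time_s: 18.08
position: [0.4494, -0.1807, 0.0059]
tool_rot: [[-0.061, 0.998, -0.0], [0.998, 0.061, 0.0], [0.0, -0.0, -1.0]]
ft_force: [0.2, -0.6, -0.2]
grip_width: 0.0854
gripper_force: 0.0
```

Emit:
jog_arm:
  targets:
    - [0,0,0,0,0,0]
    - [0,0,0,0,0,0]
    - [0,0,0,0,0,0]
    - [0,0,0,0,0,0]
    - [0,0,0,0,0,0]
  hand: 0

```text
time_s: 18.5
position: [0.4498, -0.1812, 0.0071]
tool_rot: [[-0.061, 0.998, 0.003], [0.998, 0.061, -0.002], [-0.002, 0.002, -1.0]]
ft_force: [-0.6, 1.3, 5.9]
grip_width: 0.0649
gripper_force: 43.8
```

Emit:
jog_arm:
  targets:
    - [0,0,-3,0,0,0]
    - [0,0,-7,0,0,0]
    - [0,0,-10,0,0,0]
    - [0,0,-10,0,0,0]
    - [0,0,-10,0,0,0]

```text
time_s: 18.92
position: [0.4496, -0.1811, 0.1074]
tool_rot: [[-0.061, 0.998, 0.004], [0.998, 0.061, -0.003], [-0.003, 0.004, -1.0]]
ft_force: [0.7, 0.8, -1.9]
grip_width: 0.0646
gripper_force: 47.0
```

```bash
python3 - <<'E'
from h import *
o=env.observe(); print(o['position'],o['time_s'],o['ft_force'],o['grip_width']); print(row(.595,.006,.105,0))
E
```

```text
[ 0.44964482 -0.18112693  0.10744775] 18.9167 [ 0.71946189  0.81312217 -1.88670857] 0.06461165650731313
(array([17.8 , 15.64,  0.25]), array([0.22, 0.17, 3.48]))
```

Emit:
jog_arm:
  targets:
    - [17.8,15.6,0,0,0,3.5]
    - [17.8,15.6,0,0,0,3.5]
    - [17.8,15.6,0,0,0,3.5]
    - [17.8,15.6,0,0,0,3.5]
    - [17.8,15.6,0,0,0,3.5]
    - [17.8,15.6,0,0,0,3.5]
    - [17.8,15.6,4,0,0,3.5]
    - [17.8,15.6,4,0,0,3.5]

```text
time_s: 19.58
position: [0.5909, 0.0084, 0.0588]
tool_rot: [[-0.002, 1.0, -0.011], [1.0, 0.002, 0.002], [0.002, -0.011, -1.0]]
ft_force: [-1.9, -0.3, -3.7]
grip_width: 0.0651
gripper_force: 46.8
```

```bash
python3 - <<'E'
from h import *
d=grab('side'); d=grab('side'); o=env.observe(); print(o['position'],o['time_s'],o['ft_force'],o['grip_width']); print(row(.595,.0057,.038,0))
E
```

```text
[0.59257978 0.00638994 0.06385242] 19.6833 [ 0.75456465 -0.40708851 -1.03616426] 0.06461268549527377
(array([-0.07,  0.26,  2.58]), array([-0.29, -0.05, -0.03]))
```

Emit:
jog_arm:
  targets:
    - [-0.05,0.25,1,0,0,0]
    - [-0.05,0.25,2,0,0,0]
    - [-0.05,0.25,2.1,0,0,0]
    - [-0.05,0.25,2.1,0,0,0]
    - [-0.05,0.25,2.1,0,0,0]

```text
time_s: 20.1
position: [0.5965, 0.0054, 0.0447]
tool_rot: [[0.001, 1.0, 0.0], [1.0, -0.001, -0.0], [-0.0, 0.0, -1.0]]
ft_force: [-0.5, -0.8, -0.9]
grip_width: 0.0646
gripper_force: 46.9
```

Emit:
jog_arm:
  targets:
    - [0.05,-0.15,0.4,0,0,0]
    - [0.05,-0.15,0.65,0,0,0]
    - [0.05,-0.15,0.65,0,0,0]
    - [0.05,-0.15,0.65,0,0,0]

```text
time_s: 20.43
position: [0.5949, 0.0063, 0.0378]
tool_rot: [[0.001, 1.0, -0.0], [1.0, -0.001, 0.0], [0.0, -0.0, -1.0]]
ft_force: [0.7, -0.5, -1.5]
grip_width: 0.0648
gripper_force: 46.9
```

Emit:
jog_arm:
  targets:
    - [0,0,0,0,0,0]
    - [0,0,0,0,0,0]
    - [0,0,0,0,0,0]
    - [0,0,-3,0,0,0]
    - [0,0,-7,0,0,0]
    - [0,0,-9,0,0,0]
    - [0,0,-9,0,0,0]
    - [0,0,-9,0,0,0]
  hand: 1

```text
time_s: 21.1
position: [0.5953, 0.0063, 0.1288]
tool_rot: [[0.0, 1.0, 0.002], [1.0, -0.0, -0.0], [-0.0, 0.002, -1.0]]
ft_force: [0.3, 0.4, -0.5]
grip_width: 0.0854
gripper_force: 0.0
```

Emit:
jog_arm:
  targets:
    - [-29.2,-13.9,0,0,0,-8.2]
    - [-29.2,-13.9,0,0,0,-8.2]
    - [-29.2,-13.9,0,0,0,-8.2]
    - [-29.2,-13.9,0,0,0,-8.2]
    - [-29.2,-13.9,0,0,0,-8.2]
    - [-29.2,-13.9,0,0,0,-8.2]
    - [-29.2,-13.9,0,0,0,-8.2]
    - [-29.2,-13.9,0,0,0,-8.2]

```text
time_s: 21.77
position: [0.4538, -0.2875, 0.1264]
tool_rot: [[-0.141, 0.99, -0.002], [0.99, 0.141, 0.002], [0.002, -0.002, -1.0]]
ft_force: [0.4, -1.0, -0.3]
grip_width: 0.0851
gripper_force: 0.0
```

Emit:
jog_arm:
  targets:
    - [0,0,4,0,0,0]
    - [0,0,8,0,0,0]
    - [0,0,8,0,0,0]
    - [0,0,8,0,0,0]
    - [0,0,8,0,0,0]

```text
time_s: 22.18
position: [0.4564, -0.2857, 0.0489]
tool_rot: [[-0.143, 0.99, 0.001], [0.99, 0.143, -0.001], [-0.001, 0.001, -1.0]]
ft_force: [-0.1, -0.8, 1.0]
grip_width: 0.0851
gripper_force: 0.0
```

```bash
python3 - <<'E'
from h import *
d=grab('top'); d=grab('top'); o=env.observe(); print(o['position'],o['time_s'],o['ft_force'],o['grip_width']); print(row(.4554,-.287,.005,8.2))
print(*blob(d,.595,.006,.065,.054,.008))
E
```

```text
[ 0.45675509 -0.28594603  0.04974253] 22.2833 [ 0.81973618 -0.52238735 -0.02015017] 0.08504373941532957
(array([-0.07, -0.16,  4.47]), array([0.11, 0.15, 0.02]))
[0.5931 0.0059] 94.9 [0.088  0.0667] 431 rect [0.5933 0.006 ] [0.067 0.085] 0.2
```

Emit:
jog_arm:
  targets:
    - [-0.1,-0.1,2.5,0,0,0]
    - [-0.1,-0.1,4.4,0,0,0]
    - [-0.1,-0.1,4.4,0,0,0]
    - [-0.1,-0.1,4.4,0,0,0]
    - [-0.1,-0.1,4.4,0,0,0]

```text
time_s: 22.7
position: [0.4557, -0.2872, 0.0056]
tool_rot: [[-0.142, 0.99, 0.002], [0.99, 0.142, -0.002], [-0.002, 0.002, -1.0]]
ft_force: [-0.0, -0.7, 0.7]
grip_width: 0.0853
gripper_force: 0.0
```

Emit:
jog_arm:
  targets:
    - [0,0,0,0,0,0]
    - [0,0,0,0,0,0]
    - [0,0,0,0,0,0]
    - [0,0,0,0,0,0]
    - [0,0,0,0,0,0]
  hand: 0

```text
time_s: 23.12
position: [0.4554, -0.2872, 0.0054]
tool_rot: [[-0.142, 0.99, 0.002], [0.99, 0.142, -0.002], [-0.002, 0.001, -1.0]]
ft_force: [-0.2, 1.7, 8.0]
grip_width: 0.0654
gripper_force: 43.6
```

Emit:
jog_arm:
  targets:
    - [0,0,-3,0,0,0]
    - [0,0,-7,0,0,0]
    - [0,0,-11,0,0,0]
    - [0,0,-12,0,0,0]
    - [0,0,-12,0,0,0]
    - [0,0,-12,0,0,0]

```text
time_s: 23.62
position: [0.4547, -0.2865, 0.1239]
tool_rot: [[-0.142, 0.99, 0.0], [0.99, 0.142, -0.0], [-0.0, 0.0, -1.0]]
ft_force: [0.2, 0.3, -2.0]
grip_width: 0.0646
gripper_force: 48.0
```

```bash
python3 - <<'E'
from h import *
o=env.observe(); print(o['position'],o['time_s'],o['ft_force'],o['grip_width']); print(row(.595,.0055,.125,0))
E
```

```text
[ 0.45473279 -0.28651607  0.12392637] 23.6167 [ 0.21818649  0.32067138 -2.00925408] 0.0645633072980295
(array([26.91, 18.03, -0.11]), array([0.02, 0.02, 8.17]))
```

Emit:
jog_arm:
  targets:
    - [26.9,18,0,0,0,8.2]
    - [26.9,18,0,0,0,8.2]
    - [26.9,18,0,0,0,8.2]
    - [26.9,18,0,0,0,8.2]
    - [26.9,18,0,0,0,8.2]
    - [26.9,18,0,0,0,8.2]
    - [26.9,18,0,0,0,8.2]
    - [26.9,18,0,0,0,8.2]

```text
time_s: 24.28
position: [0.5946, 0.0079, 0.1215]
tool_rot: [[-0.0, 1.0, -0.004], [1.0, 0.0, 0.001], [0.001, -0.004, -1.0]]
ft_force: [0.9, -0.5, -1.9]
grip_width: 0.065
gripper_force: 47.9
```

Emit:
jog_arm:
  targets:
    - [0,0,0,0,0,0]
    - [0,0,3,0,0,0]
    - [0,0,5,0,0,0]
    - [0,0,5,0,0,0]
    - [0,0,5,0,0,0]
    - [0,0,5,0,0,0]

```text
time_s: 24.78
position: [0.5951, 0.0047, 0.0741]
tool_rot: [[0.001, 1.0, -0.0], [1.0, -0.001, -0.0], [-0.0, -0.0, -1.0]]
ft_force: [0.3, 0.1, -1.5]
grip_width: 0.0648
gripper_force: 47.9
```

```bash
python3 - <<'E'
from h import *
o=env.observe(); print(o['position'],o['time_s'],o['ft_force'],o['grip_width']); print(row(.5945,.0062,.060,0))
E
```

```text
[0.5950754  0.00473098 0.07411834] 24.7833 [ 0.32136596  0.13250657 -1.54668881] 0.06481625349646748
(array([ 0.15, -0.06,  1.41]), array([-0.  ,  0.  , -0.06]))
```

Emit:
jog_arm:
  targets:
    - [0.15,-0.05,1,0,0,0]
    - [0.15,-0.05,1.4,0,0,0]
    - [0.15,-0.05,1.4,0,0,0]
    - [0.15,-0.05,1.4,0,0,0]
    - [0.15,-0.05,1.4,0,0,0]

```text
time_s: 25.2
position: [0.5944, 0.0065, 0.0599]
tool_rot: [[0.001, 1.0, 0.0], [1.0, -0.001, -0.0], [-0.0, 0.0, -1.0]]
ft_force: [-0.0, 0.1, -2.1]
grip_width: 0.0647
gripper_force: 47.9
```

Emit:
jog_arm:
  targets:
    - [0,0,0,0,0,0]
    - [0,0,0,0,0,0]
    - [0,0,0,0,0,0]
    - [0,0,-3,0,0,0]
    - [0,0,-7,0,0,0]
    - [0,0,-8,0,0,0]
    - [0,0,-8,0,0,0]
    - [0,0,-8,0,0,0]
  hand: 1

```text
time_s: 25.87
position: [0.5944, 0.0066, 0.14]
tool_rot: [[0.001, 1.0, 0.001], [1.0, -0.001, -0.0], [-0.0, 0.001, -1.0]]
ft_force: [0.2, -0.6, -1.0]
grip_width: 0.0856
gripper_force: 0.0
```

Emit:
jog_arm:
  targets:
    - [4.1,-15.9,0,0,0,-6.2]
    - [4.1,-15.9,0,0,0,-6.2]
    - [4.1,-15.9,0,0,0,-6.2]
    - [4.1,-15.9,0,0,0,-6.2]
    - [4.1,-15.9,0,0,0,-6.2]
    - [4.1,-15.9,4,0,0,-6.2]
    - [4.1,-15.9,8,0,0,-6.2]
    - [4.1,-15.9,8,0,0,-6.2]

```text
time_s: 26.53
position: [0.4314, 0.0482, 0.0541]
tool_rot: [[-0.107, 0.994, -0.013], [0.994, 0.107, 0.002], [0.003, -0.012, -1.0]]
ft_force: [-1.4, -0.2, -0.6]
grip_width: 0.0855
gripper_force: 0.0
```

```bash
python3 - <<'E'
from h import *
d=grab('top'); d=grab('top'); o=env.observe(); print(o['position'],o['time_s'],o['ft_force'],o['grip_width']); print(row(.4354,.0475,.005,6.2))
print(*blob(d,.595,.006,.065,.078,.008))
E
```

```text
[0.4346297  0.04776789 0.05918375] 26.6333 [0.39962215 0.62911154 0.12182197] 0.08536622929624582
(array([-0.04,  0.1 ,  5.42]), array([-0.25, -0.07, -0.04]))
[0.5921 0.0073] 88.6 [0.0897 0.0666] 454 rect [0.5919 0.0073] [0.063 0.087] 0.1
```

Emit:
jog_arm:
  targets:
    - [0,0,3,0,0,0]
    - [0,0,5.4,0,0,0]
    - [0,0,5.4,0,0,0]
    - [0,0,5.4,0,0,0]
    - [0,0,5.4,0,0,0]

```text
time_s: 27.05
position: [0.4365, 0.0475, 0.0077]
tool_rot: [[-0.107, 0.994, 0.003], [0.994, 0.107, -0.0], [-0.001, 0.003, -1.0]]
ft_force: [0.4, -0.3, 0.7]
grip_width: 0.0856
gripper_force: 0.0
```

Emit:
jog_arm:
  targets:
    - [0,0,0,0,0,0]
    - [0,0,0,0,0,0]
    - [0,0,0,0,0,0]
    - [0,0,0,0,0,0]
    - [0,0,0,0,0,0]
  hand: 0

```text
time_s: 27.47
position: [0.4364, 0.0475, 0.0075]
tool_rot: [[-0.107, 0.994, 0.003], [0.994, 0.107, -0.001], [-0.001, 0.003, -1.0]]
ft_force: [-0.7, 0.4, 12.5]
grip_width: 0.0647
gripper_force: 41.6
```

Emit:
jog_arm:
  targets:
    - [0,0,-3,0,0,0]
    - [0,0,-7,0,0,0]
    - [0,0,-11,0,0,0]
    - [0,0,-14,0,0,0]
    - [0,0,-14,0,0,0]
    - [0,0,-14,0,0,0]

```text
time_s: 27.97
position: [0.4357, 0.0477, 0.1474]
tool_rot: [[-0.108, 0.994, 0.004], [0.994, 0.108, -0.001], [-0.001, 0.004, -1.0]]
ft_force: [-0.5, 0.7, -3.5]
grip_width: 0.0648
gripper_force: 49.8
```

```bash
python3 - <<'E'
from h import *
o=env.observe(); print(o['position'],o['time_s'],o['ft_force'],o['grip_width']); print(row(.595,.006,.145,0))
E
```

```text
[0.4357365  0.04766469 0.14744299] 27.9667 [-0.47376475  0.67880663 -3.53510613] 0.06483547787035171
(array([-5.85, 15.38,  0.31]), array([0.22, 0.05, 6.17]))
```

Emit:
jog_arm:
  targets:
    - [-5.85,15.4,0,0,0,6.2]
    - [-5.85,15.4,0,0,0,6.2]
    - [-5.85,15.4,0,0,0,6.2]
    - [-5.85,15.4,0,0,0,6.2]
    - [-5.85,15.4,0,0,0,6.2]
    - [-5.85,15.4,0,0,0,6.2]

```text
time_s: 28.47
position: [0.595, 0.0056, 0.143]
tool_rot: [[0.001, 1.0, -0.004], [1.0, -0.001, 0.001], [0.001, -0.004, -1.0]]
ft_force: [-0.7, 0.5, -2.0]
grip_width: 0.0648
gripper_force: 49.8
```

Emit:
jog_arm:
  targets:
    - [0,0,2,0,0,0]
    - [0,0,4,0,0,0]
    - [0,0,4.5,0,0,0]
    - [0,0,4.5,0,0,0]
    - [0,0,4.5,0,0,0]
    - [0,0,4.5,0,0,0]

```text
time_s: 28.97
position: [0.595, 0.0061, 0.1019]
tool_rot: [[0.0, 1.0, 0.001], [1.0, -0.0, -0.0], [-0.0, 0.001, -1.0]]
ft_force: [-0.0, -0.6, -2.8]
grip_width: 0.0647
gripper_force: 49.7
```

```bash
python3 - <<'E'
from h import *
o=env.observe(); print(o['position'],o['time_s'],o['ft_force'],o['grip_width']); print(row(.5945,.0062,.0865,0))
E
```

```text
[0.59499723 0.00608666 0.10190406] 28.9667 [-6.42785342e-04 -6.36840490e-01 -2.82709207e+00] 0.06473781626227464
(array([ 0.01, -0.05,  1.54]), array([ 0.08,  0.02, -0.03]))
```

Emit:
jog_arm:
  targets:
    - [0,0,1,0,0,0]
    - [0,0,1.5,0,0,0]
    - [0,0,1.55,0,0,0]
    - [0,0,1.55,0,0,0]
    - [0,0,1.55,0,0,0]

```text
time_s: 29.38
position: [0.5949, 0.0061, 0.0857]
tool_rot: [[0.001, 1.0, 0.001], [1.0, -0.001, -0.0], [-0.0, 0.001, -1.0]]
ft_force: [-2.4, 0.3, 2.9]
grip_width: 0.0645
gripper_force: 50.5
```

Emit:
jog_arm:
  targets:
    - [0,0,0,0,0,0]
    - [0,0,0,0,0,0]
    - [0,0,0,0,0,0]
    - [0,0,-3,0,0,0]
    - [0,0,-7,0,0,0]
    - [0,0,-10,0,0,0]
    - [0,0,-10,0,0,0]
    - [0,0,-10,0,0,0]
  hand: 1

```text
time_s: 30.05
position: [0.5953, 0.006, 0.1867]
tool_rot: [[0.001, 1.0, 0.003], [1.0, -0.001, -0.001], [-0.001, 0.003, -1.0]]
ft_force: [0.4, -0.5, -1.3]
grip_width: 0.0856
gripper_force: 0.0
```

Emit:
jog_arm:
  targets:
    - [15.1,-13.1,0,0,0,-10.1]
    - [15.1,-13.1,0,0,0,-10.1]
    - [15.1,-13.1,0,0,0,-10.1]
    - [15.1,-13.1,0,0,0,-10.1]
    - [15.1,-13.1,0,0,0,-10.1]
    - [15.1,-13.1,4,0,0,-10.1]
    - [15.1,-13.1,4,0,0,-10.1]
    - [15.1,-13.1,4,0,0,-10.1]
  hand: 0.5

```text
time_s: 30.72
position: [0.4628, 0.1569, 0.1438]
tool_rot: [[-0.175, 0.985, -0.006], [0.985, 0.175, -0.001], [0.0, -0.006, -1.0]]
ft_force: [1.1, 0.5, 1.4]
grip_width: 0.0429
gripper_force: 0.0
```

```bash
python3 - <<'E'
from h import *
d=grab('side'); d=grab('top'); o=env.observe(); print(o['position'],o['time_s'],o['ft_force'],o['grip_width']); print(row(.4629,.1571,.087,10.1))
print(*blob(d,.595,.006,.065,.102,.008))
for nm,x,y,r,z,dz in [('wbar',.457,.327,.09,.11,.012),('obar',.457,.182,.08,.11,.012)]: print(nm,*blob(d,x,y,r,z,dz))
E
```

```text
[0.46476261 0.15652037 0.14576658] 30.8167 [ 0.62348816 -0.0951822   0.73115469] 0.04264821231426111
(array([ 0.09, -0.17,  5.88]), array([-0.01,  0.01, -0.1 ]))
[0.5941 0.0061] 90.7 [0.0878 0.0686] 476 rect [0.5939 0.0068] [0.066 0.086] 0.2
wbar [0.4588 0.3274] 82.1 [0.1031 0.0102] 89 rect [0.4587 0.326 ] [0.102 0.01 ] 82.5Traceback (most recent call last):
  File "<stdin>", line 4, in <module>
TypeError: Value after * must be an iterable, not NoneType
```

Emit:
jog_arm:
  targets:
    - [0.1,-0.15,3,0,0,0]
    - [0.1,-0.15,5.8,0,0,0]
    - [0.1,-0.15,5.8,0,0,0]
    - [0.1,-0.15,5.8,0,0,0]
    - [0.1,-0.15,5.8,0,0,0]

```text
time_s: 31.23
position: [0.4636, 0.1575, 0.089]
tool_rot: [[-0.174, 0.985, 0.002], [0.985, 0.174, 0.0], [-0.0, 0.002, -1.0]]
ft_force: [0.9, -0.4, 0.5]
grip_width: 0.0425
gripper_force: 0.0
```

Emit:
jog_arm:
  targets:
    - [0,0,0,0,0,0]
    - [0,0,0,0,0,0]
    - [0,0,0,0,0,0]
    - [0,0,0,0,0,0]
    - [0,0,0,0,0,0]
    - [0,0,0,0,0,0]
    - [0,0,0,0,0,0]
  hand: 0
  newtons: 90

```text
time_s: 31.82
position: [0.4634, 0.1579, 0.0885]
tool_rot: [[-0.175, 0.985, 0.003], [0.985, 0.175, 0.0], [-0.0, 0.003, -1.0]]
ft_force: [1.1, 0.5, 6.3]
grip_width: 0.0079
gripper_force: 88.4
```

Emit:
jog_arm:
  targets:
    - [0,0,-1,0,0,0]
    - [0,0,-3,0,0,0]
    - [0,0,-6,0,0,0]
    - [0,0,-9,0,0,0]
    - [0,0,-12,0,0,0]
    - [0,0,-14,0,0,0]
    - [0,0,-14,0,0,0]
    - [0,0,-14,0,0,0]

```text
time_s: 32.48
position: [0.4621, 0.1578, 0.2277]
tool_rot: [[-0.175, 0.985, 0.001], [0.985, 0.175, 0.0], [-0.0, 0.001, -1.0]]
ft_force: [0.2, -0.6, -2.5]
grip_width: 0.008
gripper_force: 88.2
```

```bash
python3 - <<'E'
from h import *
d=grab('side'); o=env.observe(); print(o['position'],o['time_s'],o['ft_force'],o['grip_width'])
cv2.imwrite('pics/s5.png',cv2.resize(cv2.cvtColor(d['frame'][120:260,220:400],cv2.COLOR_RGB2BGR),None,fx=4,fy=4))
x=np.array([.909,.417]);x/=np.linalg.norm(x); print(x)
E
```

```text
[0.46169192 0.15779904 0.22651974] 32.5333 [-0.24603056 -0.04741724 -1.7850545 ] 0.007684817301567536
[0.90892274 0.41696456]
```

View pics/s5.png

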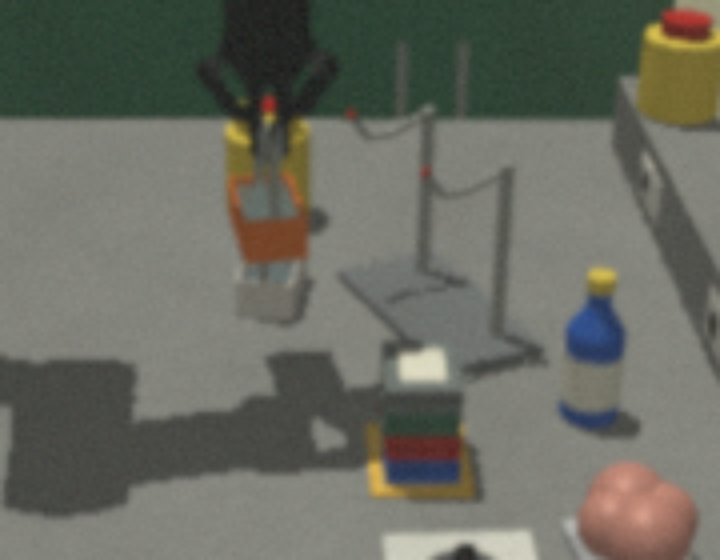

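```bash
python3 - <<'E'
from h import *
d=grab('top'); P=world(d); c=np.array([.4588,.3273]); a=np.radians(82.1); u=np.array([np.cos(a),np.sin(a)]); w=np.array([-u[1],u[0]])
q=P[...,:2]-c; m=(np.abs(q@u)<.04)&(np.abs(q@w)>.009)&(np.abs(q@w)<.026); print('slides z',np.percentile(P[m][:,2],[5,50,90,97,100]))
o=env.observe(); print(o['position'],o['time_s']); print(row(.5434,.126,.2265,24.5)); print(row(.5434,.126,.2055,24.5))
E
```

```text
slides z [-0.00289393  0.0204125   0.04381213  0.04756038  0.05093162]
[0.46154264 0.15778568 0.22601525] 32.5833
(array([-4.56,  7.5 , -0.07]), array([ -0.15,  -0.03, -14.44]))
(array([-4.56,  7.51,  2.03]), array([ -0.15,  -0.03, -14.44]))
```

Emit:
jog_arm:
  targets:
    - [-2,3.5,0,0,0,-5]
    - [-3.5,6,0,0,0,-10]
    - [-4.55,7.5,0,0,0,-14.4]
    - [-4.55,7.5,1,0,0,-14.4]
    - [-4.55,7.5,2,0,0,-14.4]
    - [-4.55,7.5,2,0,0,-14.4]
    - [-4.55,7.5,2,0,0,-14.4]
    - [-4.55,7.5,2,0,0,-14.4]

```text
time_s: 33.25
position: [0.5439, 0.1263, 0.2072]
tool_rot: [[-0.414, 0.91, -0.001], [0.91, 0.414, -0.0], [0.0, -0.001, -1.0]]
ft_force: [-0.0, 0.3, -1.2]
grip_width: 0.0079
gripper_force: 88.2
```

```bash
python3 - <<'E'
from h import *
d=grab('side');d2=grab('top'); o=env.observe(); print(o['position'],o['time_s']); print(row(.6434,.1719,.2055,24.5)); print(row(.6434,.1719,.1685,24.5))
# where is the orange basket bar and trays
for n,d in (('top',d2),('side',d)):
    P=world(d); h,s,v=np.moveaxis(cv2.cvtColor(d['frame'],cv2.COLOR_RGB2HSV),-1,0).astype(int)
    m=(np.hypot(P[...,0]-.533,P[...,1]-.148)<.1)&(s>150)&(h<14)&(P[...,2]>.08); print(n,m.sum(),np.nanmin(P[m],0),np.nanmax(P[m],0))
    m=(np.abs(P[...,0]-.605)<.03)&(np.abs(P[...,1]-.18)<.03)&(P[...,2]>.2); print('tip z',np.sort(P[m][:,2])[-5:], np.median(P[m],0))
E
```

```text
[0.54405911 0.12627188 0.20768327] 33.35
(array([ 0.04, 10.93,  0.22]), array([ 0.03,  0.01, -0.02]))
(array([ 0.04, 10.93,  3.92]), array([ 0.03,  0.01, -0.02]))
top 123 [0.49062572 0.11740684 0.11339508] [0.53418793 0.20385445 0.34419817]
tip z [0.49532211 0.49618409 0.49635065 0.49643815 0.49709058] [0.57973768 0.16954413 0.48858493]
side 211 [0.48640297 0.08691779 0.12168379] [0.57828963 0.19337892 0.16059498]
tip z [0.48508986 0.48544735 0.48901703 0.49193476 0.49399041] [0.58249435 0.17178276 0.47530778]
```

Emit:
jog_arm:
  targets:
    - [0,2,0.1,0,0,0]
    - [0,4,0.1,0,0,0]
    - [0,6,0.1,0,0,0]
    - [0,8,0.1,0,0,0]
    - [0,10,0.1,0,0,0]
    - [0,10.9,0.1,0,0,0]
    - [0,10.9,0.1,0,0,0]
    - [0,10.9,0.1,0,0,0]

```text
time_s: 34.02
position: [0.643, 0.1714, 0.2062]
tool_rot: [[-0.415, 0.91, -0.0], [0.91, 0.415, -0.0], [0.0, -0.0, -1.0]]
ft_force: [0.7, 0.1, -1.5]
grip_width: 0.0081
gripper_force: 88.3
```

```bash
python3 - <<'E'
from h import *
d=grab('side');o=env.observe(); print(o['position'],o['time_s'],o['ft_force']); print(row(.6434,.1719,.1705,24.5))
cv2.imwrite('pics/s6.png',cv2.resize(cv2.cvtColor(d['frame'][120:230,280:380],cv2.COLOR_RGB2BGR),None,fx=5,fy=5,interpolation=cv2.INTER_CUBIC))
E
```

```text
[0.64275658 0.1712212  0.20645457] 34.0667 [-0.26169259 -0.05773773 -0.9648017 ]
(array([0.04, 0.09, 3.6 ]), array([-0.02,  0.  , -0.02]))
```

View pics/s6.png

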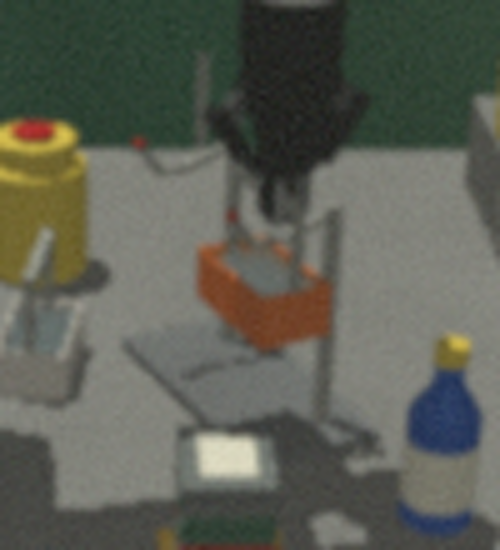

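Emit:
jog_arm:
  targets:
    - [0,0.1,1,0,0,0]
    - [0,0.1,2,0,0,0]
    - [0,0.1,3,0,0,0]
    - [0,0.1,3.3,0,0,0]
    - [0,0.1,3.3,0,0,0]
    - [0,0.1,3.3,0,0,0]

```text
time_s: 34.57
position: [0.644, 0.1716, 0.1729]
tool_rot: [[-0.414, 0.91, -0.001], [0.91, 0.414, -0.0], [0.0, -0.001, -1.0]]
ft_force: [-0.2, 0.7, -1.1]
grip_width: 0.008
gripper_force: 88.3
```

Emit:
jog_arm:
  targets:
    - [0,0,0.2,0,0,0]
    - [0,0,0.2,0,0,0]
    - [0,0,0.2,0,0,0]

```text
time_s: 34.82
position: [0.6443, 0.1717, 0.1721]
tool_rot: [[-0.414, 0.91, 0.001], [0.91, 0.414, 0.0], [-0.0, 0.001, -1.0]]
ft_force: [-1.8, -0.8, 3.8]
grip_width: 0.0078
gripper_force: 89.1
```

Emit:
jog_arm:
  targets:
    - [0,0,0.2,0,0,0]
    - [0,0,0.2,0,0,0]
    - [0,0,0.2,0,0,0]

```text
time_s: 35.07
position: [0.6445, 0.1717, 0.1715]
tool_rot: [[-0.414, 0.91, 0.003], [0.91, 0.414, 0.0], [-0.001, 0.003, -1.0]]
ft_force: [-4.4, -2.1, 12.7]
grip_width: 0.0079
gripper_force: 90.3
```

Emit:
jog_arm:
  targets:
    - [0,-0.1,-0.15,0,0,0]
    - [0,-0.1,-0.15,0,0,0]
    - [0,-0.1,-0.15,0,0,0]

```text
time_s: 35.32
position: [0.6438, 0.1714, 0.1719]
tool_rot: [[-0.414, 0.91, 0.003], [0.91, 0.414, 0.0], [-0.001, 0.003, -1.0]]
ft_force: [1.0, -0.3, 7.3]
grip_width: 0.0077
gripper_force: 89.4
```

Emit:
jog_arm:
  targets:
    - [0,0,0,0,0,0]
    - [0,0,0,0,0,0]
    - [0,0,0,0,0,0]
    - [0,0,0,0,0,0]
    - [0,0,-1,0,0,0]
    - [0,0,-3,0,0,0]
    - [0,0,-6,0,0,0]
    - [0,0,-7,0,0,0]
  hand: 0.3

```text
time_s: 35.98
position: [0.6442, 0.1714, 0.2457]
tool_rot: [[-0.414, 0.91, 0.006], [0.91, 0.414, 0.0], [-0.002, 0.006, -1.0]]
ft_force: [-0.0, 0.6, 1.3]
grip_width: 0.0256
gripper_force: 0.0
```

```bash
python3 - <<'E'
from h import *
d=grab('side');o=env.observe(); print(o['position'],o['time_s'],o['ft_force'],o['grip_width'])
cv2.imwrite('pics/s7.png',cv2.resize(cv2.cvtColor(d['frame'][120:230,280:380],cv2.COLOR_RGB2BGR),None,fx=5,fy=5,interpolation=cv2.INTER_CUBIC))
g=np.array([.4588,.3273])-.025*np.array([np.cos(np.radians(82.1)),np.sin(np.radians(82.1))]); print(g); print(row(.52,.30,.245,10)); print(row(*g,.15,-7.9))
E
```

```text
[0.64442033 0.17145871 0.24619913] 36.0333 [-0.44783518  0.4715498   2.05969498] 0.02568050616804805
[0.45536389 0.30253726]
(array([16.85, -6.  ,  0.03]), array([ 0.46,  0.1 , 14.47]))
(array([ 19.79, -11.85,   9.47]), array([4.700e-01, 3.000e-02, 3.237e+01]))
```

View pics/s7.png

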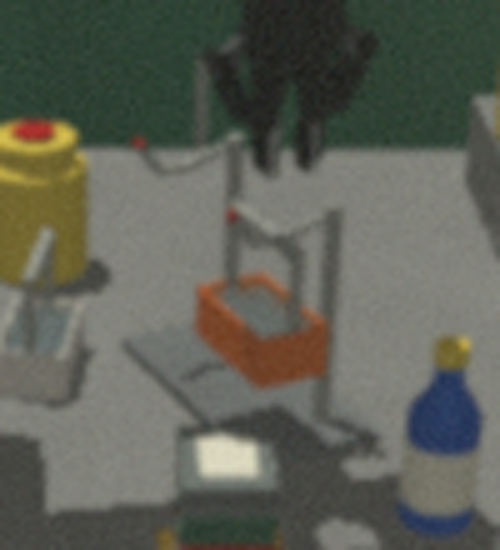

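Emit:
jog_arm:
  targets:
    - [19.8,-11.8,0,0,0,32.4]
    - [19.8,-11.8,0,0,0,32.4]
    - [19.8,-11.8,0,0,0,32.4]
    - [19.8,-11.8,0,0,0,32.4]
    - [19.8,-11.8,0,0,0,32.4]
    - [19.8,-11.8,0,0,0,32.4]
    - [19.8,-11.8,0,0,0,32.4]
    - [19.8,-11.8,0,0,0,32.4]
  hand: 0.5

```text
time_s: 36.7
position: [0.4531, 0.3031, 0.2406]
tool_rot: [[0.136, 0.991, -0.0], [0.991, -0.136, -0.0], [-0.0, -0.0, -1.0]]
ft_force: [-0.2, 0.1, 0.2]
grip_width: 0.0426
gripper_force: 0.0
```

Emit:
jog_arm:
  targets:
    - [0,0,4,0,0,0]
    - [0,0,8,0,0,0]
    - [0,0,10,0,0,0]
    - [0,0,10,0,0,0]
    - [0,0,10,0,0,0]
    - [0,0,10,0,0,0]

```text
time_s: 37.2
position: [0.4553, 0.3025, 0.1422]
tool_rot: [[0.139, 0.99, 0.002], [0.99, -0.139, 0.001], [0.001, 0.002, -1.0]]
ft_force: [-0.3, -0.8, 0.0]
grip_width: 0.043
gripper_force: 0.0
```

```bash
python3 - <<'E'
from h import *
o=env.observe(); print(o['position'],o['time_s'],o['ft_force'],o['grip_width']); print(row(.4554,.3025,.0885,-7.9))
E
```

```text
[0.45529723 0.30252559 0.14218586] 37.2 [-0.34998198 -0.7911933   0.00340629] 0.043031070560603436
(array([-0.01, -0.  ,  5.37]), array([ 0.13, -0.07, -0.08]))
```

Emit:
jog_arm:
  targets:
    - [0,0,3,0,0,0]
    - [0,0,5.3,0,0,0]
    - [0,0,5.3,0,0,0]
    - [0,0,5.3,0,0,0]
    - [0,0,5.3,0,0,0]

```text
time_s: 37.62
position: [0.4551, 0.303, 0.09]
tool_rot: [[0.138, 0.99, 0.003], [0.99, -0.138, 0.001], [0.002, 0.003, -1.0]]
ft_force: [0.6, -1.3, 0.5]
grip_width: 0.0426
gripper_force: 0.0
```

Emit:
jog_arm:
  targets:
    - [0,0,0,0,0,0]
    - [0,0,0,0,0,0]
    - [0,0,0,0,0,0]
    - [0,0,0,0,0,0]
    - [0,0,0,0,0,0]
    - [0,0,0,0,0,0]
    - [0,0,0,0,0,0]
  hand: 0
  newtons: 90

```text
time_s: 38.2
position: [0.4541, 0.3029, 0.0891]
tool_rot: [[0.138, 0.99, 0.002], [0.99, -0.138, 0.001], [0.001, 0.001, -1.0]]
ft_force: [-2.1, -0.5, 6.2]
grip_width: 0.008
gripper_force: 88.3
```

Emit:
jog_arm:
  targets:
    - [0,0,-1,0,0,0]
    - [0,0,-3,0,0,0]
    - [0,0,-6,0,0,0]
    - [0,0,-9,0,0,0]
    - [0,0,-12,0,0,0]
    - [0,0,-12,0,0,0]
    - [0,0,-12,0,0,0]

```text
time_s: 38.78
position: [0.4542, 0.3028, 0.2096]
tool_rot: [[0.138, 0.99, 0.003], [0.99, -0.138, 0.001], [0.002, 0.003, -1.0]]
ft_force: [0.4, -0.2, -2.7]
grip_width: 0.0078
gripper_force: 88.3
```

```bash
python3 - <<'E'
from h import *
o=env.observe(); print(o['position'],o['time_s'],o['ft_force'],o['grip_width'])
ax=np.array([.909,.417]); ay=np.array([-.4147,.91]); hk=np.array([.538,.325])+.033*ax; t=hk-.0243*ay; w=t-.11*ax; print(hk,t,w)
print(row(*w,.207,24.5))
E
```

```text
[0.45415114 0.30279851 0.20959469] 38.7833 [ 0.35377404 -0.23506934 -2.73820514] 0.00782848607346084
[0.567997 0.338761] [0.57807421 0.316648  ] [0.47808421 0.270778  ]
(array([-2.84,  2.81,  0.26]), array([  0.2 ,  -0.04, -32.42]))
```

Emit:
jog_arm:
  targets:
    - [-2.85,2.8,0.2,0,0,-7]
    - [-2.85,2.8,0.2,0,0,-14]
    - [-2.85,2.8,0.2,0,0,-21]
    - [-2.85,2.8,0.2,0,0,-28]
    - [-2.85,2.8,0.2,0,0,-32.4]
    - [-2.85,2.8,0.2,0,0,-32.4]
    - [-2.85,2.8,0.2,0,0,-32.4]
    - [-2.85,2.8,0.2,0,0,-32.4]

```text
time_s: 39.45
position: [0.4774, 0.2705, 0.2052]
tool_rot: [[-0.412, 0.911, -0.001], [0.911, 0.412, -0.0], [0.0, -0.001, -1.0]]
ft_force: [0.2, -0.2, -1.8]
grip_width: 0.008
gripper_force: 88.3
```

```bash
python3 - <<'E'
from h import *
d=grab('side'); o=env.observe(); print(o['position'],o['time_s']); print(row(.5781,.3166,.207,24.5))
E
```

```text
[0.4774199  0.27052485 0.20535587] 39.5
(array([ 0.04, 11.07, -0.18]), array([-0.06, -0.  , -0.14]))
```

Emit:
jog_arm:
  targets:
    - [0,0.5,-0.15,0,0,0]
    - [0,2,-0.15,0,0,0]
    - [0,4,-0.15,0,0,0]
    - [0,6,-0.15,0,0,0]
    - [0,8,-0.15,0,0,0]
    - [0,10,-0.15,0,0,0]
    - [0,11.05,-0.15,0,0,0]
    - [0,11.05,-0.15,0,0,0]

```text
time_s: 40.17
position: [0.5799, 0.3169, 0.2064]
tool_rot: [[-0.413, 0.911, 0.0], [0.911, 0.413, 0.0], [0.0, 0.0, -1.0]]
ft_force: [0.2, -0.8, -2.0]
grip_width: 0.0079
gripper_force: 88.3
```

```bash
python3 - <<'E'
from h import *
d=grab('side');d=grab('side');o=env.observe(); print(o['position'],o['time_s'],o['ft_force']); print(row(.5781,.3166,.1735,24.5))
cv2.imwrite('pics/s8.png',cv2.resize(cv2.cvtColor(d['frame'][110:220,270:370],cv2.COLOR_RGB2BGR),None,fx=5,fy=5,interpolation=cv2.INTER_CUBIC))
E
```

```text
[0.57811896 0.31630959 0.20684853] 40.2667 [-0.31548674 -0.49020363 -1.73881203]
(array([0.03, 0.01, 3.33]), array([-0.05, -0.  , -0.06]))
```

View pics/s8.png

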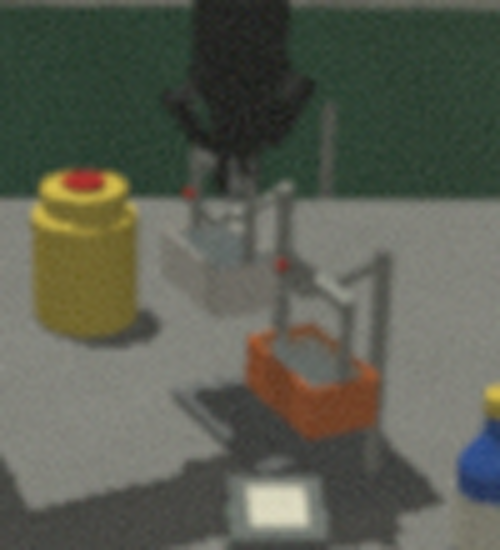

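Emit:
jog_arm:
  targets:
    - [0,0,1,0,0,0]
    - [0,0,2,0,0,0]
    - [0,0,3,0,0,0]
    - [0,0,3.3,0,0,0]
    - [0,0,3.3,0,0,0]
    - [0,0,3.3,0,0,0]

```text
time_s: 40.77
position: [0.5781, 0.3163, 0.1742]
tool_rot: [[-0.414, 0.91, -0.0], [0.91, 0.414, -0.0], [-0.0, -0.0, -1.0]]
ft_force: [-0.6, 0.4, -2.3]
grip_width: 0.0083
gripper_force: 88.3
```

Emit:
jog_arm:
  targets:
    - [0,0,0.15,0,0,0]
    - [0,0,0.15,0,0,0]
    - [0,0,0.15,0,0,0]

```text
time_s: 41.02
position: [0.5784, 0.3164, 0.1731]
tool_rot: [[-0.414, 0.91, 0.001], [0.91, 0.414, 0.0], [-0.0, 0.001, -1.0]]
ft_force: [-0.3, -0.9, 0.5]
grip_width: 0.0076
gripper_force: 88.6
```

Emit:
jog_arm:
  targets:
    - [0,0,0.1,0,0,0]
    - [0,0,0.1,0,0,0]
    - [0,0,0.1,0,0,0]

```text
time_s: 41.27
position: [0.5785, 0.3164, 0.1727]
tool_rot: [[-0.414, 0.91, 0.001], [0.91, 0.414, 0.0], [-0.0, 0.001, -1.0]]
ft_force: [-0.7, -1.1, 4.5]
grip_width: 0.0082
gripper_force: 89.3
```

Emit:
jog_arm:
  targets:
    - [0,0,0,0,0,0]
    - [0,0,0,0,0,0]
    - [0,0,0,0,0,0]
    - [0,0,0,0,0,0]
    - [0,0,-1,0,0,0]
    - [0,0,-3,0,0,0]
    - [0,0,-6,0,0,0]
    - [0,0,-9,0,0,0]
  hand: 0.3

```text
time_s: 41.93
position: [0.5779, 0.3162, 0.2632]
tool_rot: [[-0.414, 0.91, -0.001], [0.91, 0.414, -0.0], [0.0, -0.001, -1.0]]
ft_force: [0.1, -0.5, -0.1]
grip_width: 0.0256
gripper_force: 0.0
```

Emit:
jog_arm:
  targets:
    - [0,-4,-2,0,0,0]
    - [0,-8,-4,0,0,0]
    - [0,-12,-4,0,0,0]
    - [0,-16,-4,0,0,0]
    - [0,-20,-4,0,0,0]
    - [0,-20,-4,0,0,0]
    - [0,-20,-4,0,0,0]
    - [0,-20,-4,0,0,0]

```text
time_s: 42.6
position: [0.3967, 0.2336, 0.3028]
tool_rot: [[-0.414, 0.91, 0.002], [0.91, 0.414, 0.001], [-0.0, 0.002, -1.0]]
ft_force: [0.8, 0.0, 0.5]
grip_width: 0.0259
gripper_force: 0.0
```

```bash
python3 - <<'E'
from h import *
o=env.observe(); print(o['position'],o['time_s'],o['ft_force'],o['qvel'].round(1))
for n in ['top','side']:
    d=grab(n); P=world(d); save(d,f'pics/{n}9.png')
    k=(np.hypot(P[...,0]-.616,P[...,1]+.1975)<.027)&(np.hypot(P[...,0]-.616,P[...,1]+.1975)>.013); print(n,'cap disc z',np.nanmedian(P[k][:,2]))
    print('stack',*blob(d,.595,.006,.065,.102,.008))
    h,s,v=np.moveaxis(cv2.cvtColor(d['frame'],cv2.COLOR_RGB2HSV),-1,0).astype(int)
    m=(np.hypot(P[...,0]-.625,P[...,1]+.303)<.07)&(s>120)&((h<8)|(h>172))&(P[...,2]>.06); print('ball',onplane(d,.102)[m].mean(0))
    for t,p in [('wash_bottle',0),('sharps_bin',0),('brain_model',0),('pail',0)]:
        r=env.regions_of(n,t); print(t,[(round(a['score'],2),np.round(np.nanmedian(P[a['pixels']],0),3)) for a in r[:2]])
    for nm,x,y in [('R',.633,.194),('L',.568,.338)]: print(nm,blob(d,x,y,.07,.193,.008))
    cv2.imwrite(f'pics/{n}9c.png',cv2.resize(cv2.cvtColor(d['frame'][100:360,180:480],cv2.COLOR_RGB2BGR),None,fx=2.2,fy=2.2))
E
```

```text
[0.39674577 0.23364117 0.30279012] 42.6 [0.83893615 0.01109316 0.52989081] [-0.1  2.  -1.1 -0.1 -0.1 -0. ]
top cap disc z 0.03413968075056295
stack [0.5939 0.0069] 89.3 [0.0888 0.0685] 484 rect [0.5939 0.0068] [0.066 0.086] 0.1
ball [ 0.64544961 -0.30165072  0.102     ]
wash_bottle [(0.7, array([0.749, 0.08 , 0.1  ]))]
sharps_bin [(0.62, array([0.446, 0.517, 0.125]))]
brain_model [(0.76, array([ 0.748, -0.143,  0.068]))]
pail [(0.91, array([ 0.519, -0.659,  0.039]))]
R (array([0.6312, 0.1951], dtype=float32), np.float64(114.0), array([0.1002, 0.0161]), np.int64(110), 'rect', array([0.6285, 0.1928]), array([0.031, 0.101]), 32.2)
L (array([0.5752, 0.3424], dtype=float32), np.float64(110.6), array([0.088 , 0.0731]), np.int64(146), 'rect', array([0.571 , 0.3483]), array([0.095, 0.084]), 60.9)
side cap disc z 0.03261251404010512
stack [ 0.5922 -0.0016] 90.0 [0.0986 0.0668] 282 rect [ 0.5923 -0.0011] [0.095 0.067] 89.6
ball [ 0.64449193 -0.29874204  0.102     ]
wash_bottle [(0.66, array([0.756, 0.064, 0.07 ]))]
sharps_bin [(0.71, array([0.447, 0.499, 0.078]))]
brain_model [(0.55, array([ 0.752, -0.179,  0.052]))]
pail []
R (array([0.6293, 0.1825], dtype=float32), np.float64(113.3), array([0.1061, 0.0271]), np.int64(67), 'rect', array([0.6271, 0.1828]), array([0.035, 0.114]), 30.5)
L (array([0.5641, 0.3268], dtype=float32), np.float64(114.2), array([0.1073, 0.0259]), np.int64(50), 'rect', array([0.5603, 0.3258]), array([0.029, 0.108]), 24.4)
```

View pics/side9c.png

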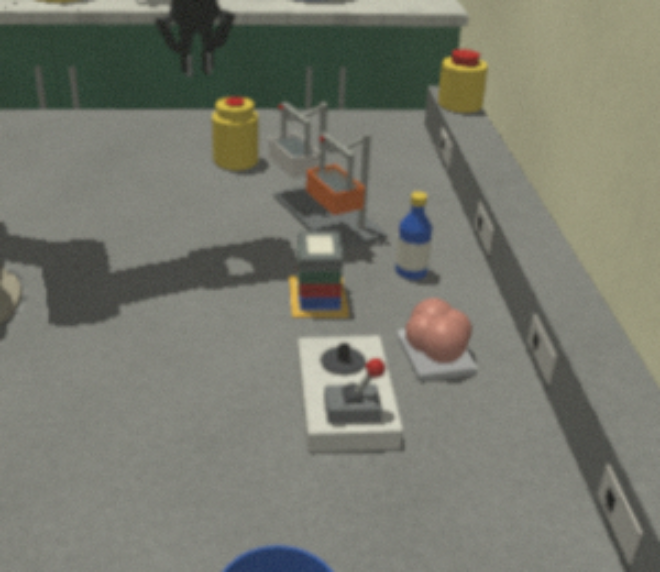

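Emit:
jog_arm:
  targets:
    - [0,0,0,0,0,0]
    - [0,0,0,0,0,0]
    - [0,0,0,0,0,0]
    - [0,0,0,0,0,0]
    - [0,0,0,0,0,0]
    - [0,0,0,0,0,0]
    - [0,0,0,0,0,0]
    - [0,0,0,0,0,0]

```text
time_s: 43.77
position: [0.3962, 0.2335, 0.3018]
tool_rot: [[-0.414, 0.91, 0.0], [0.91, 0.414, -0.0], [-0.0, 0.0, -1.0]]
ft_force: [-0.7, -0.4, -0.8]
grip_width: 0.0259
gripper_force: 0.0
```

Emit:
jog_arm:
  targets:
    - [0,0,0,0,0,0]
    - [0,0,0,0,0,0]
    - [0,0,0,0,0,0]
    - [0,0,0,0,0,0]
    - [0,0,0,0,0,0]
    - [0,0,0,0,0,0]
    - [0,0,0,0,0,0]
    - [0,0,0,0,0,0]

```text
time_s: 44.43
position: [0.3962, 0.2335, 0.3018]
tool_rot: [[-0.414, 0.91, -0.0], [0.91, 0.414, -0.0], [-0.0, -0.0, -1.0]]
ft_force: [0.2, -0.1, 0.1]
grip_width: 0.0256
gripper_force: 0.0
```

```bash
python3 - <<'E'
from h import *
d=grab('top'); print(blob(d,.633,.194,.07,.193,.008)); print(blob(d,.616,-.1975,.04,.034,.006)[0])
print(env.close_job())
E
```

```text
(array([0.6411, 0.1989], dtype=float32), np.float64(111.3), array([0.0862, 0.0758]), np.int64(151), 'rect', array([0.6373, 0.204 ]), array([0.09 , 0.084]), 60.3)
[ 0.6173 -0.1976]
the job is handed in; nothing more can be done
None
```

The job is handed in at about 44 s. The lamp was switched off first and the cover is flat in its port, the four boxes are stacked on the plate, both baskets hang on their own hooks, and the bystanders have not moved; no verdict came back.

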